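Level the drying rail and hang its hooks

ROBOT

A 6-joint arm with a two-finger parallel gripper is mounted at the origin on the work surface. World frame = base frame: x ahead of the robot, y to its left, z up, the work surface at z = 0. Lengths are in m, angles in rad, forces in N, time in s.
With the tool pointing down it reaches from about 0.2 to 0.875 m from the base axis. Payload 3.4 kg.
Tool frame: the origin (TCP) lies midway between the tips of the shut fingers; the grasp point (between the pads) lies 19 mm behind it; z points along the fingers, y is the line along which they close (so a half turn about z gives the same grasp; the last joint's range is limited). The gripper opens to 94 mm and grips with 3 to 60 N. Pads are 16 mm wide; open, the fingers measure 119 mm over their backs; the gripper's body (75 mm by 177 mm) begins 78 mm behind the grasp point.
Start: joints at [1.046, 0.276, 1.505, -0, 1.361, -0.121], TCP at [0.226, 0.529, 0.18] pointing down, gripper open.
Joint ranges: [-2.89, 2.89], [-0.75, 2.08], [0.22, 2.7], [-1.18, 4.32], [0.11, 2.71], [-2.7, 2.7]. Speed limits (rad/s): [2.57, 2.57, 3.14, 3.14, 3.14, 3.14].

INTERFACE

Orientations are given as a unit quaternion [x, y, z, w].
In Python, from rig import sensors, viewer, hand_in gives the robot as it stands. The module is installed in compiled form; this text tells all that it offers.
- The arm moves only by the tool jog_arm, never from a script. Its argument "deltas" is text: rows parted by semicolons, each of 7 numbers parted by spaces: the shift along the tool's x, y, z in cm, then the turn, a rotation vector about the tool's x, y, z in degrees, then the closure in counts, from 0 (fully open) to 255 (shut). In form: dx dy dz wx wy wz fingers; .... A call has 1 to 8 rows; each row is the pose to reach, as a shift and turn from the pose commanded when the call began, along the tool's axes at that moment; what a row does not reach only later rows make up. A row lasts 1/10 s, in which the tool goes at most 50 mm and 8.59 degrees, less where a joint would pass 70% of its speed; a pose out of reach is approached as far as the arm can. A call with a gripper value outside its range is refused whole. The fingers move at their own pace and stop on an object; "newtons" is the grip in N (left out, the last holds). Time passes only in rows, so rows that repeat a pose let the fingers close. It gives the time, the measured TCP pose, the force, the opening and the grip force at its end, in the units of the state.
- sensors.get_state(): the state, without advancing time (a new reading comes with each control period).
- viewer.read_camera(name): name is "side" or "top"; returns the picture (400x640x3 uint8, red, green, blue); there is no depth.
- viewer.camera_info(name): a dict with "mtx" (3x3 intrinsics, pixels), "k1" (the pictures are not rectified: a ray, as slopes to the right and down, at radius r is drawn at 1 + k1 r^2 times it, then the intrinsics apply), "position" and "orientation" of the camera in the world. Camera axes: x right, y up, looking along -z (the intrinsics and any distortion apply to the point x, -y, -z); pixel columns grow to the right and rows downward; lengths in m; the calibration is good to about 2 mm. A picture is of the moment at which its call begins. camera_info takes no time and is no camera call.
- hand_in(): hands the job in; it is judged then, once.
Trained networks look in the newest picture that a camera, given by its name, has taken for a name from the list of things; names that differ only in an ending like _2 or _b are one class to them, and where a whole thing is asked for, a point or a joint stands for the part that bears it (a point fixed in the world has none). Each returns a list of dicts, best first, with "score" (0 to 1); they miss things now and then, are a little off and sometimes report something else, mostly with a low value. They report only what shows in the picture. A call takes as long as a camera call. They do not tell look-alikes from the thing itself.
- viewer.recognise(camera, thing): "point" ([x, y, z] in m, in world coordinates, good to about 4 mm: the middle of the surface that is visible of it).
- viewer.landmark_of(camera, thing): "point" ([x, y, z] in m, in world coordinates, good to about 4 mm: a listed point, or the origin of a listed thing).
The state is a dict: "time_s": time; "qpos": joint angles; "qd": joint speeds; "joint_torque": joint torques, N m; "eef_pos": TCP position; "orientation": TCP orientation; "ft_force": force on the tool from outside, world axes, zero at the start; "wrist_torque": the same for the moment, N m; "opening": finger opening in m; "finger_force": force on a finger pad.
Only numpy, scipy, OpenCV 4.12 (cv2) and the standard library are available. Lean on these libraries where they do the work, as an engineer would, in place of code of your own. Each camera call takes 0.05 s, during which the arm holds its last target. There are 200 camera calls.

TASK

Get the drying rail beside the sink ready for use: take the bamboo strip out from under the stand's front foot and lay it flat in the black draining tray, then screw the foot down by its wing knob (clockwise) until its rubber sole just bears on the worktop, without pressing it down hard. Only after that hang every steel over-rail hook that is on the worktop astride the rail, legs down either side. Leave the other kitchen things where they are.

Things in the scene. Friction and masses are not known exactly. Their poses are not given: they have to be found in the camera images.
- stand: fixed steel stand with a drying rail. Origin on the worktop. Base plate x -20 to 60 mm, y +-175, 12 mm high; posts at x = 20, y = +-165 carry the rail along y. An arm (26 mm wide, 60 to 72 mm high) runs to x = -130 mm, y = 0, where a boss (36 mm across, 52 to 74 mm high) holds the screw foot.
- rail_mid (a point): middle of the rail's axis, 180 mm above the worktop; the rail is 14 mm in diameter, runs along this y and is free over +-153 mm; axes as the stand's.
- foot: the screw foot in the boss: a soft rubber sole 30 mm across on a spindle. Origin: centre of the sole's underside; z = 0 is the worktop, so its height is the gap left to close. Pressed on the worktop the sole gives about 1 mm for 10 N.
- knob (a joint): angle of the foot's wing knob in rad; grows turning clockwise seen from above and lowers foot and knob together by 2.0 mm per rad. At 0 the sole is 16 mm above the worktop; it just touches at 8.0; end stop at 10.0 (too far: the foot is then pressed hard). Stiff (0.1 N m) and stays where it is left.
- knob_grip (a point): grip point of the wing knob on its axis, over the foot: middle of an upright bar 44 mm long (along this x), 14 mm thick (y), whose top is 12 mm above and underside 24 mm below this point. 110 mm above the sole's underside. It turns with the knob. Nothing stands within 60 mm around it above the arm.
- paddle: flat bamboo strip (spoon rest) 150 mm long (its x), 36 mm wide (y), 8 mm thick, 60 g, lying on the worktop with one end beneath the foot, the other pointing to the stand's -y side. Origin: centre of the underside.
- drainer: shallow black draining tray, fixed, 280 mm (x) by 180 mm (y) outside, walls 4 mm thick and 18 mm high, floor 4 to 5 mm thick. Origin: centre of the underside.
- worktop: the speckled white kitchen worktop, top at height 0.
- hook_a: steel over-rail hook: strip 50 mm wide (its y), 3 mm thick, bent to an upside-down U standing on its legs; 55 mm high, 28 mm over the legs (x), open 22 mm between, 52 mm deep inside; at the foot of each leg a lip turns out to x = +-28 mm and up 16 mm. 90 g. Origin: between the feet, z up. Grip from above across the legs. May be absent.
- hook_a_in (a point): centre of the underside of the top strip inside hook_a's U, 52 mm above its feet; the part that rests on the rail.
- hook_b: steel over-rail hook: strip 50 mm wide (its y), 3 mm thick, bent to an upside-down U standing on its legs; 55 mm high, 28 mm over the legs (x), open 22 mm between, 52 mm deep inside; at the foot of each leg a lip turns out to x = +-28 mm and up 16 mm. 90 g. Origin: between the feet, z up. Grip from above across the legs. May be absent.
- hook_b_in (a point): centre of the underside of the top strip inside hook_b's U, 52 mm above its feet; the part that rests on the rail.
- hook_c: steel over-rail hook: strip 50 mm wide (its y), 3 mm thick, bent to an upside-down U standing on its legs; 55 mm high, 28 mm over the legs (x), open 22 mm between, 52 mm deep inside; at the foot of each leg a lip turns out to x = +-28 mm and up 16 mm. 90 g. Origin: between the feet, z up. Grip from above across the legs. May be absent.
- hook_c_in (a point): centre of the underside of the top strip inside hook_c's U, 52 mm above its feet; the part that rests on the rail.
- hook_d: steel over-rail hook: strip 50 mm wide (its y), 3 mm thick, bent to an upside-down U standing on its legs; 55 mm high, 28 mm over the legs (x), open 22 mm between, 52 mm deep inside; at the foot of each leg a lip turns out to x = +-28 mm and up 16 mm. 90 g. Origin: between the feet, z up. Grip from above across the legs. May be absent.
- hook_d_in (a point): centre of the underside of the top strip inside hook_d's U, 52 mm above its feet; the part that rests on the rail.
- mug: white mug, 80 mm across, 90 mm high; a bystander. Origin: centre of its underside.
- tumbler: glass tumbler, 66 mm across, 85 mm high; a bystander. Origin: centre of its underside.
- soap: green bottle of dish soap, 64 mm across, 200 mm high; a bystander. Origin: centre of its underside.
- handwash: clear bottle, 60 mm across, 140 mm high; a bystander. Origin: centre of its underside.
- jar: amber jar with steel cap, 70 mm across, 90 mm high; a bystander. Origin: centre of its underside.
- soapdish: white soap dish 60 by 90 mm with a yellow soap bar, 34 mm high; a bystander. Origin: centre of its underside.
Mind the look-alikes: they are no part of the job. Of the things that look like the paddle, take the one that is nearest to the robot's base at the start.

How it is judged:
By the outcome, as a careful person would: the job done as asked, in the order asked, and still so for the second after the job is handed in, with the robot touching nothing.
Of hook_a, hook_b, hook_c, hook_d only 2 to 4 are there at a start; the rules pass over those that are not, and their reading is None.
At some moment in a run one of paddle, hook_a, hook_b, hook_c, hook_d may be knocked a few centimetres aside while the robot is not near it.
It also fails if it takes over 210 s, if anything falls off the work surface, if the arm or the gripper's body presses on something with over 40 N, if the wrist force passes 120 N, or if a joint passes its speed limit or range.

## Working session

There is one attempt and no reset: what is moved stays moved. The work goes in short steps, Python scripts to look and compute and a tool call to move; the robot and the scene stay as the last step left them, time stands still between calls to the robot, and variables do not carry over. Pictures are saved under pics/ and viewed, at most 14 in all, crops included, and the job is handed in when it is done.

Besides the shell and the picture viewer there is one more tool, called after "Call:" by a JSON object that holds its "method" and its "body", one argument or row to a line. jog_arm: Moves the arm, as the interface text tells. Its arguments: {"type":"object","properties":{"deltas":{"type":"string"},"newtons":{"type":"number"}},"required":["deltas"]}

```bash
mkdir -p pics
cat > h.py <<'E'
import numpy as np, cv2
from rig import sensors, viewer, hand_in
from scipy.spatial.transform import Rotation as R
def save(cam,name,crop=None,scale=1):
    im=viewer.read_camera(cam)
    if crop: x0,y0,x1,y1=crop; im=im[y0:y1,x0:x1]
    if scale!=1: im=cv2.resize(im,None,fx=scale,fy=scale,interpolation=cv2.INTER_CUBIC)
    cv2.imwrite(f'pics/{name}.png',im[:,:,::-1]); return im
def proj(cam,p):
    c=viewer.camera_info(cam); q=R.from_quat(c['orientation']).inv().apply(np.atleast_2d(p)-c['position'])
    s=np.c_[q[:,0],-q[:,1]]/(-q[:,2:]); r2=(s**2).sum(1,keepdims=True); s=s*(1+c['k1']*r2)
    m=np.array(c['mtx']); return s*[m[0,0],m[1,1]]+m[:2,2]
def unproj(cam,px,z):
    c=viewer.camera_info(cam); m=np.array(c['mtx']); d=(np.atleast_2d(px)-m[:2,2])/[m[0,0],m[1,1]]
    s=d.copy()
    for _ in range(20): s=d/(1+c['k1']*(s**2).sum(1,keepdims=True))
    v=R.from_quat(c['orientation']).apply(np.c_[s[:,0],-s[:,1],-np.ones(len(s))]); p=np.array(c['position'])
    return p+v*((z-p[2])/v[:,2])[:,None]
def rel(target,quat=None):
    """shift in tool axes (cm) and rotvec (deg) from the current measured pose"""
    s=sensors.get_state(); r=R.from_quat(s['orientation'])
    d=r.inv().apply(np.array(target)-s['eef_pos'])*100
    w=(r.inv()*R.from_quat(quat)).as_rotvec(degrees=True) if quat is not None else np.zeros(3)
    return np.round(d,2),np.round(w,2)
E
python3 - <<'E'
from h import *
np.set_printoptions(precision=4,suppress=True)
for c in('top','side'):
    save(c,c+'0')
    i=viewer.camera_info(c);print(c,i['position'],i['orientation'],np.array(i['mtx']).tolist(),i['k1'])
    for t in ['paddle','drainer','stand','rail_mid','foot','knob_grip','hook_a','hook_a_in','mug','tumbler','soap','handwash','jar','soapdish']:
        for d in viewer.landmark_of(c,t)[:6]: print(c,t,round(d['score'],2),np.round(d['point'],3),proj(c,d['point'])[0].round())
s=sensors.get_state();print(s)
E
```

```text
top [0.5035 0.0371 1.3167] [ 0.019  -0.0122 -0.7066  0.7072] [[491.27083827388793, 0.0, 312.1748188741268], [0.0, 491.27083827388793, 205.10802910337213], [0.0, 0.0, 1.0]] 0.0009364607995190504
top paddle 0.87 [0.657 0.461 0.002] [160. 170.]
top paddle 0.63 [ 0.463 -0.019  0.003] [338. 242.]
top drainer 0.95 [ 0.493 -0.342  0.001] [459. 231.]
top stand 0.85 [ 0.609  0.013 -0.002] [326. 188.]
top rail_mid 0.75 [0.631 0.01  0.178] [328. 172.]
top foot 0.49 [ 0.78  -0.1    0.007] [368. 124.]
top knob_grip 0.47 [0.484 0.034 0.121] [318. 235.]
top knob_grip 0.17 [ 0.616  0.313 -0.001] [214. 185.]
top hook_a 0.88 [0.618 0.311 0.001] [215. 184.]
top hook_a 0.77 [ 0.436  0.18  -0.002] [264. 252.]
top hook_a 0.61 [ 0.53   0.346 -0.001] [202. 217.]
top hook_a 0.59 [0.409 0.317 0.   ] [212. 262.]
top hook_a_in 0.7 [0.619 0.309 0.053] [212. 182.]
top hook_a_in 0.4 [0.631 0.014 0.179] [327. 172.]
top hook_a_in 0.15 [0.531 0.351 0.054] [195. 216.]
top mug 0.85 [ 0.747 -0.236 -0.001] [418. 136.]
top mug 0.49 [0.634 0.012 0.178] [328. 171.]
top tumbler 0.92 [ 0.72   0.225 -0.   ] [248. 146.]
top tum
[... 1796 characters left out ...]
.]
side jar 0.64 [ 0.37   0.42  -0.002] [233. 187.]
side soapdish 0.7 [0.374 0.061 0.002] [262. 255.]
side soapdish 0.59 [0.44  0.18  0.002] [274. 223.]
side soapdish 0.58 [ 0.625  0.308 -0.004] [317. 189.]
{'time_s': 1.5, 'qpos': array([ 1.046 ,  0.2759,  1.5049, -0.    ,  1.3607, -0.121 ]), 'qd': array([-0.0007,  0.0018,  0.0019,  0.0011,  0.0018, -0.0011]), 'joint_torque': array([  0.0005, -40.4464, -23.7494,   0.0702,   0.0249,  -0.    ]), 'eef_pos': array([0.2259, 0.5288, 0.1798]), 'orientation': array([0.2005, 0.9797, 0.    , 0.    ]), 'ft_force': array([ 0.4349,  0.5227, -0.2971]), 'wrist_torque': array([-0.0147, -0.0319,  0.0298]), 'finger_force': 0.0, 'opening': 0.09395952391712653}
```

View pics/top0.png

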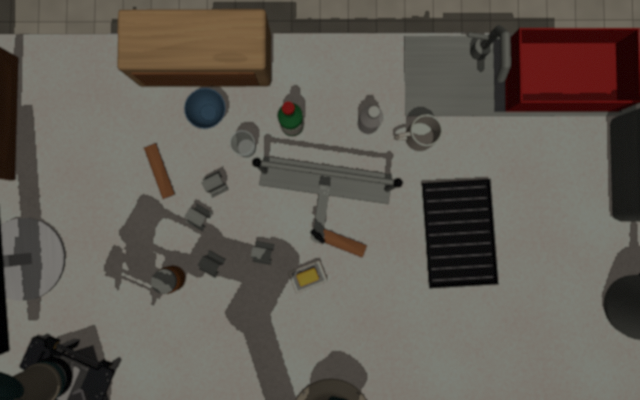

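View pics/side0.png

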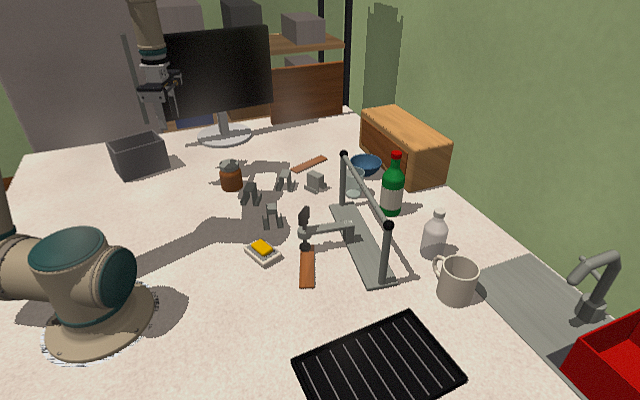

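Run:
```python
from h import *
a=cv2.imread('pics/top0.png')[120:300,150:400]; cv2.imwrite('pics/top0c.png',cv2.resize(a,None,fx=3.2,fy=3.2,interpolation=cv2.INTER_CUBIC))
```

```text
(no output)
```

View pics/top0c.png

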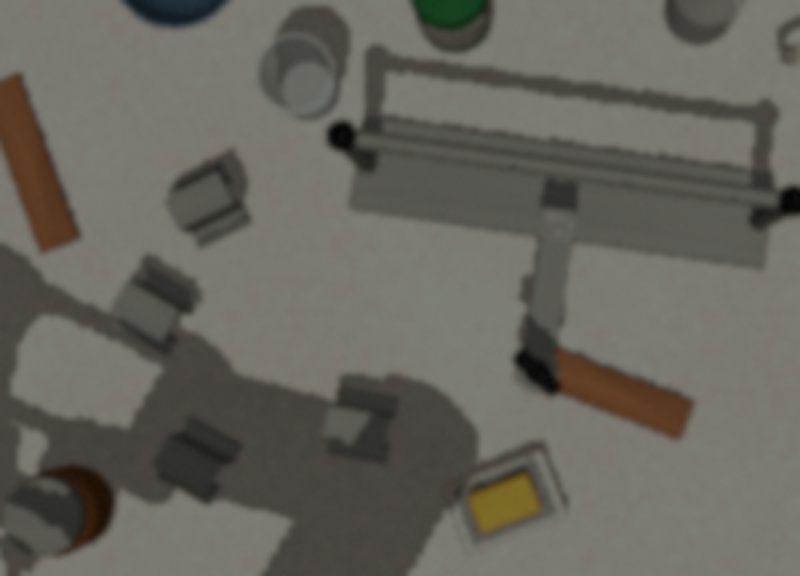

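Top view: the paddle candidates are the strip at (338,242), touching the foot, and the strip at (160,170), which is far away. The first is nearer the base, so I choose it. There are four hook-like things at (215,184), (202,217), (212,262) and (264,252). The one at (215,184) looks box-like in the side view, so I'll crop closer.

Run:
```python
from h import *
save('side','side1c',(220,150,360,292),4)
im=viewer.read_camera('top'); hsv=cv2.cvtColor(im,cv2.COLOR_RGB2HSV)
m=cv2.inRange(hsv,(3,100,40),(18,255,255)); m2=np.zeros_like(m); m2[225:262,322:375]=m[225:262,322:375]
ys,xs=np.nonzero(m2); r=cv2.minAreaRect(np.c_[xs,ys].astype(np.float32)); b=cv2.boxPoints(r)
print(b, unproj('top',b,0.008).round(4))
```

```text
[[319.48148 240.08963]
 [323.91226 228.64346]
 [366.10593 244.9765 ]
 [361.67514 256.42267]] [[ 0.4683  0.0302  0.008 ]
 [ 0.4987  0.0184  0.008 ]
 [ 0.4555 -0.0936  0.008 ]
 [ 0.4253 -0.0817  0.008 ]]
```

View pics/side1c.png

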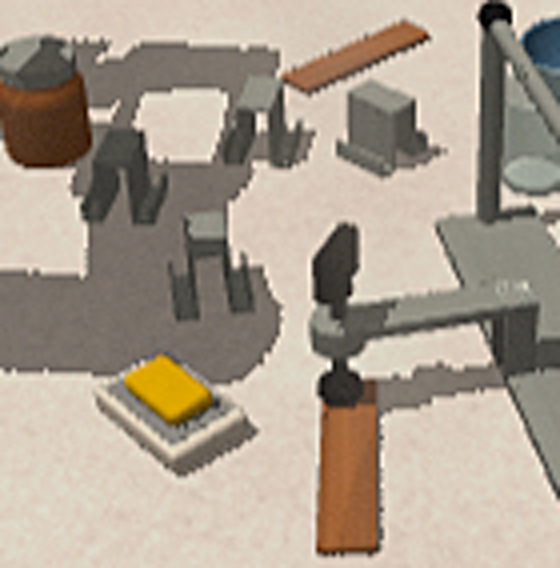

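Run:
```python
from h import *
a=viewer.read_camera('side')[160:205,295:340]; b=viewer.read_camera('top')
def up(x,n): return cv2.resize(x,(n,n),interpolation=cv2.INTER_CUBIC)
g=lambda x:(255*(x/255.)**.5).clip(0,255).astype(np.uint8)
c=[g(b[y-20:y+20,x-20:x+20]) for x,y in((215,182),(200,216),(211,262),(263,250))]
a2=viewer.read_camera('side')[180:225,236:281]
im=np.vstack([np.hstack([up(a,266),up(c[0],266),up(c[1],266)]),np.hstack([up(a2,266),up(c[2],266),up(c[3],266)])])
cv2.imwrite('pics/mix.png',im[:,:,::-1])
```

```text
(no output)
```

View pics/mix.png

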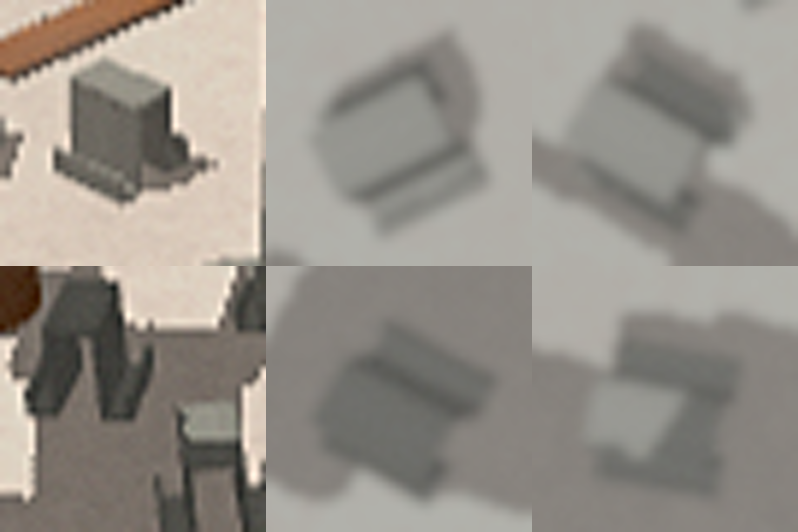

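Both close crops agree. The strip at (338,242) is the paddle, with one end under the foot, and (160,170) is the look-alike. All four grey things are U hooks with lips. The knob bar's yaw and height both give about 2.0 rad. Next I work out the paddle approach.

```bash
cat >> h.py <<'E'
def goto(xyz,close_dir):
    s=sensors.get_state(); a0=np.arctan2(s['eef_pos'][1],s['eef_pos'][0]); a1=np.arctan2(xyz[1],xyz[0])
    y=np.array([close_dir[0],close_dir[1],0.]); y/=np.linalg.norm(y); out=[]
    for sg in(1,-1):
        z=np.array([0,0,-1.]); M=np.c_[np.cross(sg*y,z),sg*y,z]; q=R.from_matrix(M).as_quat()
        d,w=rel(xyz,q); q6=s['qpos'][5]+np.radians(w[2])+a1-a0
        q6w=(q6+np.pi)%(2*np.pi)-np.pi
        out.append((abs(q6w),d,w,'q6 pred',round(q6w,2)))
    out.sort(key=lambda t:t[0])
    for o in out: print(o[1:])
E
python3 - <<'E'
from h import *
goto([.458,-.041,.18],[.933,-.36])
e=unproj('top',[[256.5,163],[398.5,183]],.18);print(e)
E
```

```text
(array([-4.373e+01, -4.328e+01, -3.000e-02]), array([ 0.  , -0.  , 87.96]), 'q6 pred', np.float64(0.16))
(array([-4.373e+01, -4.328e+01, -3.000e-02]), array([  0.  ,   0.  , -92.04]), 'q6 pred', np.float64(-2.98))
[[ 0.65178211  0.17773103  0.18      ]
 [ 0.60516061 -0.15191104  0.18      ]]
```

Call:
{"method": "jog_arm", "body": {
  "deltas": "-43.7 -43.3 0 0 0 88 60;-43.7 -43.3 0 0 0 88 60;-43.7 -43.3 0 0 0 88 60;-43.7 -43.3 0 0 0 88 60;-43.7 -43.3 0 0 0 88 60;-43.7 -43.3 0 0 0 88 60;-43.7 -43.3 0 0 0 88 60;-43.7 -43.3 0 0 0 88 60",
  "newtons": 20
}}

```text
time_s: 2.55
eef_pos: [0.3771, 0.1565, 0.1802]
orientation: [0.721, 0.693, 0.001, 0.0]
ft_force: [1.7, 0.7, 0.2]
opening: 0.0719
finger_force: 0.0
```

Run:
```python
from h import *
goto([.458,-.041,.10],[.933,-.36]); print(sensors.get_state()['qpos'])
```

```text
(array([-19.42,   8.84,   8.02]), array([ 0.07, -0.04, 18.88]), 'q6 pred', np.float64(0.11))
(array([-19.42,   8.84,   8.02]), array([ 6.0000e-02,  1.0000e-01, -1.6112e+02]), 'q6 pred', np.float64(-3.03))
[2.22350893e-01 1.87705775e-02 1.82117431e+00 1.37775596e-04
 1.30020732e+00 2.61103256e-01]
```

Call:
{"method": "jog_arm", "body": {
  "deltas": "-19.4 8.8 0 0 0 19 60;-19.4 8.8 0 0 0 19 60;-19.4 8.8 0 0 0 19 60;-19.4 8.8 0 0 0 19 60;-19.4 8.8 0 0 0 19 60;-19.4 8.8 4 0 0 19 60;-19.4 8.8 8 0 0 19 60;-19.4 8.8 8 0 0 19 60"
}}

```text
time_s: 3.35
eef_pos: [0.4533, -0.0372, 0.0957]
orientation: [0.824, 0.567, -0.004, -0.004]
ft_force: [-1.1, -0.6, 0.4]
opening: 0.0718
finger_force: 0.0
```

Run:
```python
from h import *
goto([.458,-.041,.003],[.933,-.36]); 
for c in('top','side'):
    print([ (round(d['score'],2),np.round(d['point'],4)) for d in viewer.landmark_of(c,'paddle')[:3]])
```

```text
(array([-0.18,  0.68,  9.27]), array([-0.64,  0.06,  0.19]), 'q6 pred', np.float64(0.13))
(array([-0.18,  0.68,  9.27]), array([-1.000e-01, -1.000e+00, -1.798e+02]), 'q6 pred', np.float64(-3.02))
[(0.94, array([ 0.6554,  0.4597, -0.0036])), (0.88, array([ 0.4654, -0.0201,  0.0044]))]
[(0.87, array([ 0.4686, -0.018 , -0.0006])), (0.56, array([0.6566, 0.46  , 0.0014])), (0.34, array([0.3761, 0.0602, 0.0038]))]
```

Call:
{"method": "jog_arm", "body": {
  "deltas": "0 0 4 0 0 0 60;0 0 8 0 0 0 60;0 0 8 0 0 0 60;0 0 8 0 0 0 60"
}}

```text
time_s: 3.85
eef_pos: [0.4597, -0.0385, 0.0215]
orientation: [0.823, 0.567, 0.001, 0.001]
ft_force: [0.6, -0.1, 0.8]
opening: 0.072
finger_force: 0.0
```

Run:
```python
from h import *
goto([.458,-.041,.003],[.933,-.36])
```

```text
(array([-0.29, -0.08,  1.85]), array([ 0.13, -0.02,  0.25]), 'q6 pred', np.float64(0.13))
(array([-0.29, -0.08,  1.85]), array([ 4.0000e-02,  2.0000e-01, -1.7975e+02]), 'q6 pred', np.float64(-3.01))
```

Call:
{"method": "jog_arm", "body": {
  "deltas": "-0.3 0 1.8 0 0 0 60;-0.3 0 1.8 0 0 0 60;-0.3 0 1.8 0 0 0 255;-0.3 0 1.8 0 0 0 255;-0.3 0 1.8 0 0 0 255;-0.3 0 1.8 0 0 0 255;-0.3 0 1.8 0 0 0 255;-0.3 0 1.8 0 0 0 255",
  "newtons": 20
}}

```text
time_s: 4.65
eef_pos: [0.4571, -0.0413, 0.0018]
orientation: [0.824, 0.567, 0.0, -0.0]
ft_force: [-0.4, -0.2, 0.6]
opening: 0.0275
finger_force: 0.0
```

Run:
```python
from h import *
for c in('top','side'):
    print([ (round(d['score'],2),np.round(d['point'],4)) for d in viewer.landmark_of(c,'paddle')[:3]])
save('side','s2',(260,190,400,320),4)
```

```text
[(0.94, array([ 0.6554,  0.4597, -0.0036])), (0.88, array([ 0.4654, -0.0201,  0.0044]))]
[(0.87, array([ 0.4686, -0.018 , -0.0006])), (0.56, array([0.6566, 0.46  , 0.0014])), (0.34, array([0.3761, 0.0602, 0.0038]))]
```

View pics/s2.png

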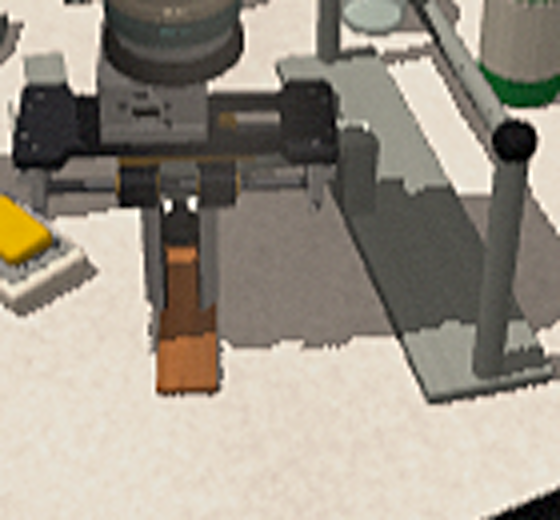

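Call:
{"method": "jog_arm", "body": {
  "deltas": "0 0 0 0 0 0 255;0 0 0 0 0 0 255;0 0 0 0 0 0 255"
}}

```text
time_s: 5.1
eef_pos: [0.4571, -0.0414, 0.0017]
orientation: [0.824, 0.567, 0.0, -0.0]
ft_force: [0.7, -0.8, 0.7]
opening: 0.001
finger_force: 0.0
```

Run:
```python
from h import *
s=sensors.get_state(); print(s)
save('side','s3');viewer.read_camera('top')
for c in('top','side'):
    print([ (round(d['score'],2),np.round(d['point'],4)) for d in viewer.landmark_of(c,'paddle')[:3]])
```

```text
{'time_s': 5.1, 'qpos': array([-2.42091807e-01,  2.85268636e-01,  2.00632364e+00,  1.02198779e-04,
        8.50035701e-01,  1.22450913e-01]), 'qd': array([ 0.00044561,  0.00071218, -0.00012447,  0.00110192, -0.00071852,
       -0.00149717]), 'joint_torque': array([-5.87704781e-04, -3.36994207e+01, -1.64545280e+01,  5.69940952e-02,
        7.95004744e-03, -4.42933685e-05]), 'eef_pos': array([ 0.45710866, -0.0413586 ,  0.00172023]), 'orientation': array([ 8.23585185e-01,  5.67192596e-01,  1.70002149e-05, -3.86885019e-05]), 'ft_force': array([ 0.66705566, -0.77630863,  0.67463803]), 'wrist_torque': array([-0.04540359,  0.10472455, -0.02029179]), 'finger_force': 0.0, 'opening': 0.0009604543510979912}
[(0.58, array([ 0.6539,  0.4611, -0.    ])), (0.5, array([ 0.4651, -0.0225,  0.0043])), (0.39, array([ 0.491 , -0.3416, -0.004 ]))]
[(0.57, array([ 0.4651, -0.0191,  0.0025])), (0.47, array([ 6.564e-01,  4.621e-01, -4.000e-04]))]
```

Run:
```python
from h import *
a=cv2.imread('pics/s3.png')[205:305,260:400]; cv2.imwrite('pics/s3c.png',cv2.resize(a,None,fx=5,fy=5,interpolation=cv2.INTER_CUBIC))
s=sensors.get_state(); print(R.from_quat(s['orientation']).as_matrix().round(3)); print(proj('side',[s['eef_pos'],[.458,-.041,.02]]))
```

```text
[[ 0.357  0.934  0.   ]
 [ 0.934 -0.357  0.   ]
 [ 0.    -0.    -1.   ]]
[[305.99938157 272.40816186]
 [306.09695575 266.85838898]]
```

View pics/s3c.png

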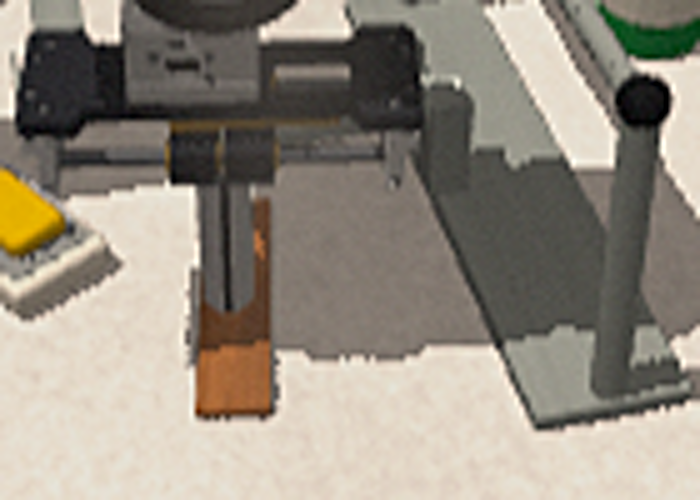

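The fingertips end near z≈0.019 in the picture (pixel 306,267) although the TCP reads z≈0.002. They closed above the strip, and the strip has not moved. I'll reopen and go lower while watching the force.

Call:
{"method": "jog_arm", "body": {
  "deltas": "0 0 0 0 0 0 60;0 0 0 0 0 0 60;0 0 0 0 0 0 60;0 0 0 0 0 0 60;0 0 0 0 0 0 60;0 0 0 0 0 0 60;0 0 0.5 0 0 0 60;0 0 1 0 0 0 60"
}}

```text
time_s: 6.1
eef_pos: [0.4572, -0.0414, -0.0085]
orientation: [0.824, 0.567, 0.0, 0.0]
ft_force: [0.4, -0.4, -0.4]
opening: 0.0607
finger_force: 0.0
```

Call:
{"method": "jog_arm", "body": {
  "deltas": "0 0 0.2 0 0 0 60;0 0 0.4 0 0 0 60;0 0 0.4 0 0 0 60"
}}

```text
time_s: 6.4
eef_pos: [0.4568, -0.0413, -0.0126]
orientation: [0.824, 0.567, -0.0, -0.0]
ft_force: [-0.8, -0.6, 0.2]
opening: 0.072
finger_force: 0.0
```

Call:
{"method": "jog_arm", "body": {
  "deltas": "0 0 0.1 0 0 0 60;0 0 0.2 0 0 0 60;0 0 0.3 0 0 0 60;0 0 0.3 0 0 0 60"
}}

```text
time_s: 6.8
eef_pos: [0.4571, -0.0413, -0.0153]
orientation: [0.824, 0.567, 0.0, -0.0]
ft_force: [0.8, 0.0, -0.7]
opening: 0.0717
finger_force: 0.0
```

Call:
{"method": "jog_arm", "body": {
  "deltas": "0 0 0.1 0 0 0 255;0 0 0.1 0 0 0 255;0 0 0.1 0 0 0 255;0 0 0.1 0 0 0 255;0 0 0.1 0 0 0 255;0 0 0.1 0 0 0 255",
  "newtons": 20
}}

```text
time_s: 7.4
eef_pos: [0.4572, -0.0413, -0.0162]
orientation: [0.824, 0.567, 0.0, 0.0]
ft_force: [-0.2, 0.1, -0.1]
opening: 0.0273
finger_force: 0.0
```

Run:
```python
from h import *
a=save('side','s4',(260,205,400,305),5)
s=sensors.get_state();print(s['opening'],s['finger_force'])
```

```text
0.02343492966490481 0.0
```

View pics/s4.png

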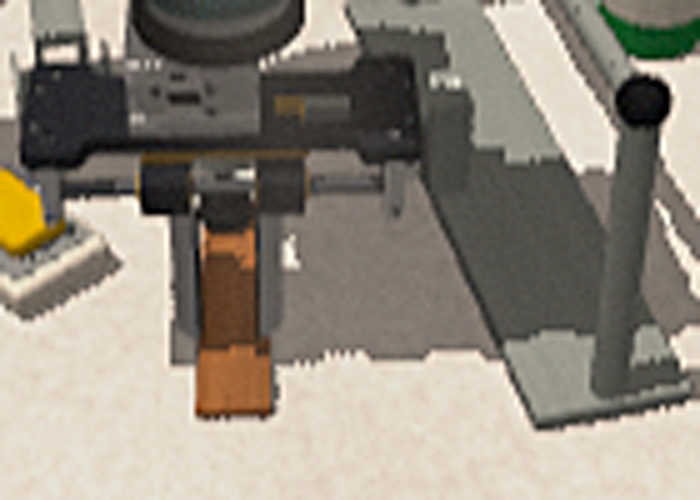

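The picture shows the tips level with the strip's top at pixel (313,272), and the gap is narrower than the strip, so they are still passing over it. I'll open and go on down to contact.

Call:
{"method": "jog_arm", "body": {
  "deltas": "0 0 -0.3 0 0 0 60;0 0 -0.3 0 0 0 60;0 0 -0.3 0 0 0 60;0 0 -0.3 0 0 0 60;0 0 -0.3 0 0 0 60;0 0 0.2 0 0 0 60;0 0 0.4 0 0 0 60;0 0 0.4 0 0 0 60"
}}

```text
time_s: 8.25
eef_pos: [0.4566, -0.0412, -0.0208]
orientation: [0.824, 0.567, -0.0, -0.0]
ft_force: [0.2, 0.4, 0.3]
opening: 0.0718
finger_force: 0.0
```

Call:
{"method": "jog_arm", "body": {
  "deltas": "0 0 0.1 0 0 0 60;0 0 0.2 0 0 0 60;0 0 0.2 0 0 0 60"
}}

```text
time_s: 8.55
eef_pos: [0.457, -0.0413, -0.0223]
orientation: [0.824, 0.567, -0.0, -0.0]
ft_force: [-0.8, 0.9, -0.8]
opening: 0.0716
finger_force: 0.0
```

Call:
{"method": "jog_arm", "body": {
  "deltas": "0 0 0.1 0 0 0 60;0 0 0.2 0 0 0 60;0 0 0.2 0 0 0 255;0 0 0.2 0 0 0 255;0 0 0.2 0 0 0 255;0 0 0.2 0 0 0 255;0 0 0.2 0 0 0 255;0 0 0.2 0 0 0 255",
  "newtons": 20
}}

```text
time_s: 9.35
eef_pos: [0.4573, -0.0414, -0.0242]
orientation: [0.824, 0.567, 0.0, 0.0]
ft_force: [-0.7, 0.2, 0.2]
opening: 0.0358
finger_force: 19.9
```

Gripped: opening 35.8 mm at 20 N. The true tips lie about 25 mm above the reported z, and I'll allow for that. Next I slide the strip out flat and then lift it.

Call:
{"method": "jog_arm", "body": {
  "deltas": "-2 0 0 0 0 0 255;-4.5 0 0 0 0 0 255;-7 0 0 0 0 0 255;-9.5 0 0 0 0 0 255;-11 0 0 0 0 0 255;-11 0 -2 0 0 0 255;-11 0 -6 0 0 0 255;-11 0 -10 0 0 0 255"
}}

```text
time_s: 10.15
eef_pos: [0.4168, -0.1439, 0.0762]
orientation: [0.824, 0.567, -0.001, -0.001]
ft_force: [0.6, -0.3, -0.9]
opening: 0.0362
finger_force: 20.0
```

Run:
```python
from h import *
s=sensors.get_state();print(s['opening'],s['finger_force'],s['eef_pos'])
im=viewer.read_camera('top');viewer.read_camera('side')
for c in('top','side'):
    for t in('drainer','paddle'): print(c,t,[ (round(d['score'],2),np.round(d['point'],4)) for d in viewer.landmark_of(c,t)[:3]])
h=im[170:295,412:505].astype(int).max(2)<45
n,l,st,_=cv2.connectedComponentsWithStats(cv2.morphologyEx(h.astype(np.uint8),cv2.MORPH_CLOSE,np.ones((7,7))))
k=1+st[1:,4].argmax(); ys,xs=np.nonzero(l==k); r=cv2.minAreaRect(np.c_[xs+412,ys+170].astype(np.float32)); b=cv2.boxPoints(r); print(r); u=unproj('top',b,.018);print(u,u.mean(0))
```

```text
0.03623340165892348 19.95083838701248 [ 0.41678812 -0.14385907  0.07624977]
top drainer [(0.72, array([ 4.913e-01, -3.383e-01,  4.000e-04]))]
top paddle [(0.93, array([ 0.4214, -0.1242,  0.1023])), (0.89, array([6.544e-01, 4.604e-01, 3.000e-04])), (0.58, array([ 0.7781,  0.1007, -0.0008]))]
side drainer [(0.81, array([ 0.4918, -0.3426,  0.004 ]))]
side paddle [(0.98, array([ 0.4321, -0.1238,  0.109 ]))]
((452.30706787109375, 233.2994842529297), (105.37437438964844, 82.2190933227539), 85.91438293457031)
[[ 0.61786764 -0.20273413  0.018     ]
 [ 0.6334384  -0.41920476  0.018     ]
 [ 0.35732125 -0.4346785   0.018     ]
 [ 0.34158024 -0.22029443  0.018     ]] [ 0.48755188 -0.31922796  0.018     ]
```

Run:
```python
from h import *
goto([.4665,-.344,.08],[-.06,.998]); print(sensors.get_state()['qpos'])
```

```text
(array([-16.96,  11.81,  -0.58]), array([-0.15,  0.07, 65.67]), 'q6 pred', np.float64(0.72))
(array([-16.96,  11.81,  -0.58]), array([-7.0000e-02, -1.6000e-01, -1.1433e+02]), 'q6 pred', np.float64(-2.42))
[-4.89837250e-01  1.67640404e-01  1.93925274e+00  6.01582334e-05
  1.03733409e+00 -1.25272345e-01]
```

Call:
{"method": "jog_arm", "body": {
  "deltas": "-17 11.8 0 0 0 65.6 255;-17 11.8 0 0 0 65.6 255;-17 11.8 0 0 0 65.6 255;-17 11.8 0 0 0 65.6 255;-17 11.8 0 0 0 65.6 255;-17 11.8 0 0 0 65.6 255;-17 11.8 0 0 0 65.6 255;-17 11.8 0 0 0 65.6 255"
}}

```text
time_s: 11.25
eef_pos: [0.4662, -0.3441, 0.0731]
orientation: [1.0, 0.028, -0.002, -0.002]
ft_force: [-0.0, 0.3, 0.2]
opening: 0.0357
finger_force: 19.9
```

Call:
{"method": "jog_arm", "body": {
  "deltas": "0 0 3 0 0 0 255;0 0 6 0 0 0 255;0 0 6 0 0 0 255;0 0 6 0 0 0 255"
}}

```text
time_s: 11.65
eef_pos: [0.4666, -0.3441, 0.0142]
orientation: [1.0, 0.031, -0.001, -0.001]
ft_force: [-0.5, 0.3, 0.4]
opening: 0.0356
finger_force: 20.0
```

Run:
```python
from h import *
goto([.4665,-.344,-.018],[-.06,.998]); viewer.read_camera('side'); print(viewer.landmark_of('side','paddle')[:1])
```

```text
(array([-0.  ,  0.  ,  3.22]), array([-0.17,  0.15,  0.07]), 'q6 pred', np.float64(0.76))
(array([-0.  ,  0.  ,  3.22]), array([  -0.24,   -0.27, -179.93]), 'q6 pred', np.float64(-2.39))
[{'point': [0.4897, -0.3406, 0.0371], 'score': 0.94}]
```

Call:
{"method": "jog_arm", "body": {
  "deltas": "0 0 1.5 0 0 0 255;0 0 2.4 0 0 0 255;0 0 2.8 0 0 0 255;0 0 3.1 0 0 0 255;0 0 3.1 0 0 0 255"
}}

```text
time_s: 12.25
eef_pos: [0.4675, -0.3451, -0.0152]
orientation: [1.0, 0.031, 0.0, -0.0]
ft_force: [0.4, -0.2, 0.3]
opening: 0.0358
finger_force: 20.0
```

Call:
{"method": "jog_arm", "body": {
  "deltas": "0 0 0.15 0 0 0 255;0 0 0.3 0 0 0 255;0 0 0.3 0 0 0 255"
}}

```text
time_s: 12.55
eef_pos: [0.4675, -0.345, -0.0183]
orientation: [1.0, 0.031, 0.0, -0.0]
ft_force: [-0.8, -0.6, -0.7]
opening: 0.0356
finger_force: 20.0
```

Call:
{"method": "jog_arm", "body": {
  "deltas": "0 0 0.1 0 0 0 130;0 0 0.1 0 0 0 130;0 0 0.1 0 0 0 130;0 0 0.1 0 0 0 130;0 0 -4 0 0 0 130;0 0 -9 0 0 0 130;0 0 -14 0 0 0 130;0 0 -18 0 0 0 130"
}}

```text
time_s: 13.35
eef_pos: [0.468, -0.3454, 0.1649]
orientation: [1.0, 0.031, 0.001, 0.001]
ft_force: [0.4, -0.7, -0.3]
opening: 0.0464
finger_force: 0.0
```

Run:
```python
from h import *
viewer.read_camera('top')
a=save('side','s5',(270,180,480,400),3)
print(viewer.landmark_of('side','paddle')[:2],viewer.landmark_of('top','paddle')[:2])
e=unproj('top',[[256.5,163],[398.5,183]],.18); u=(e[0]-e[1]);u/=np.linalg.norm(u); sx=np.array([u[1],-u[0],0]); m=e.mean(0); k=m-.15*sx; print('rail mid',m,u,'knob',k)
for c in('top','side'):print([(d['score'],d['point']) for d in viewer.landmark_of(c,'knob_grip')[:1]])
th=np.arctan2(u[1],u[0])-np.pi/2  # stand yaw
b=th-2.0; print('bar yaw',np.degrees(b))
goto([.4835,.0345,.16],[-np.sin(b),np.cos(b)]);print(sensors.get_state()['qpos'])
```

```text
[{'point': [0.4871, -0.3434, 0.0059], 'score': 0.94}, {'point': [0.658, 0.4601, 0.0004], 'score': 0.55}] [{'point': [0.4864, -0.3429, 0.0076], 'score': 0.95}, {'point': [0.6567, 0.4622, 0.0004], 'score': 0.93}]
rail mid [0.62847136 0.01290999 0.18      ] [0.14003705 0.99014626 0.        ] knob [0.47994942 0.03391555 0.18      ]
[(0.6, [0.4833, 0.0342, 0.119])]
[(0.49, [0.4837, 0.0339, 0.1209])]
bar yaw -122.64154901855169
(array([  4.01, -37.7 ,   0.1 ]), array([-1.700e-01,  5.000e-02, -5.385e+01]), 'q6 pred', np.float64(0.52))
(array([  4.01, -37.7 ,   0.1 ]), array([6.0000e-02, 2.0000e-01, 1.2615e+02]), 'q6 pred', np.float64(-2.62))
[-7.55621291e-01  2.96237460e-01  1.52479192e+00  4.95575482e-05
  1.32351886e+00  7.53941888e-01]
```

View pics/s5.png

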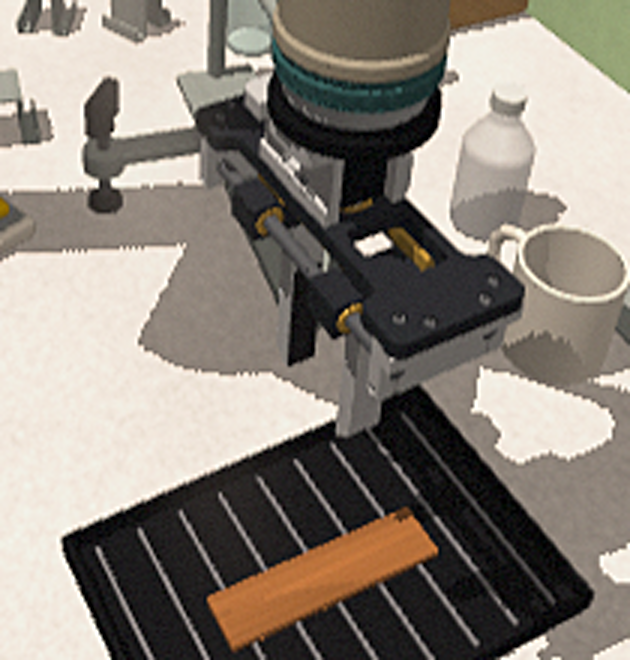

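The strip lies flat in the tray. Now the knob.

Call:
{"method": "jog_arm", "body": {
  "deltas": "4 -37.7 0 0 0 126 130;4 -37.7 0 0 0 126 130;4 -37.7 0 0 0 126 130;4 -37.7 0 0 0 126 130;4 -37.7 0 0 0 126 130;4 -37.7 0 0 0 126 130;4 -37.7 0 0 0 126 130;4 -37.7 0 0 0 126 130"
}}

```text
time_s: 14.45
eef_pos: [0.4827, 0.0238, 0.1598]
orientation: [0.866, -0.499, -0.002, 0.001]
ft_force: [0.3, -1.0, -0.3]
opening: 0.0463
finger_force: 0.0
```

Run:
```python
from h import *
b=np.radians(-122.64)
goto([.4835,.0342,.14],[-np.sin(b),np.cos(b)]);print(sensors.get_state()['qpos'])
```

```text
(array([-0.85, -0.6 ,  1.98]), array([-3.0000e-02,  2.7000e-01, -1.1727e+02]), 'q6 pred', np.float64(0.5))
(array([-0.85, -0.6 ,  1.98]), array([2.300e-01, 2.000e-02, 6.272e+01]), 'q6 pred', np.float64(-2.65))
[-9.48739847e-02  1.53082843e-01  1.72080391e+00  1.22677881e-04
  1.27161362e+00  2.52160242e+00]
```

Call:
{"method": "jog_arm", "body": {
  "deltas": "-0.6 -0.2 0 0 0 -68 130;-0.6 -0.2 0 0 0 -68 130;-0.6 -0.2 0 0 0 -68 130;-0.6 -0.2 0 0 0 -68 130;-0.6 -0.2 0 0 0 -68 130;-0.6 -0.2 0 0 0 -68 130;-0.6 -0.2 0 0 0 -68 130;-0.6 -0.2 0 0 0 -68 130"
}}

```text
time_s: 15.25
eef_pos: [0.4814, 0.0283, 0.1596]
orientation: [0.997, 0.076, -0.002, -0.0]
ft_force: [0.5, -0.5, -0.1]
opening: 0.0465
finger_force: 0.0
```

Call:
{"method": "jog_arm", "body": {
  "deltas": "0 0 0 0 0 -68 130;0 0 0 0 0 -68 130;0 0 0 0 0 -68 130;0 0 0 0 0 -68 130;0 0 0 0 0 -68 130;0 0 0 0 0 -68 130;0 0 0 0 0 -68 130;0 0 0 0 0 -68 130"
}}

```text
time_s: 16.05
eef_pos: [0.4815, 0.0282, 0.1596]
orientation: [0.784, 0.621, -0.002, -0.002]
ft_force: [0.0, 0.1, 0.7]
opening: 0.0461
finger_force: 0.0
```

Call:
{"method": "jog_arm", "body": {
  "deltas": "0 0 0 0 0 -68 130;0 0 0 0 0 -68 130;0 0 0 0 0 -68 130;0 0 0 0 0 -68 130;0 0 0 0 0 -68 130;0 0 0 0 0 -68 130;0 0 0 0 0 -68 130;0 0 0 0 0 -68 130"
}}

```text
time_s: 16.85
eef_pos: [0.4815, 0.0282, 0.1596]
orientation: [0.303, 0.953, -0.0, -0.002]
ft_force: [-0.8, -0.1, -0.5]
opening: 0.0461
finger_force: 0.0
```

Call:
{"method": "jog_arm", "body": {
  "deltas": "0 0 0 0 0 -68 130;0 0 0 0 0 -68 130;0 0 0 0 0 -68 130;0 0 0 0 0 -68 130;0 0 0 0 0 -68 130;0 0 0 0 0 -68 130;0 0 0 0 0 -68 130;0 0 0 0 0 -68 130"
}}

```text
time_s: 17.65
eef_pos: [0.4815, 0.0282, 0.1596]
orientation: [-0.282, 0.959, 0.001, -0.002]
ft_force: [-0.4, -0.4, -0.2]
opening: 0.0461
finger_force: 0.0
```

Run:
```python
from h import *
b=np.radians(-122.64)
goto([.4835,.0342,.14],[-np.sin(b),np.cos(b)]);print(sensors.get_state()['qpos'])
```

```text
(array([-0.5 ,  0.39,  1.96]), array([ -0.23,  -0.28, 155.37]), 'q6 pred', np.float64(0.5))
(array([-0.5 ,  0.39,  1.96]), array([  0.2 ,  -0.17, -24.63]), 'q6 pred', np.float64(-2.65))
[-8.59076066e-02  1.52101046e-01  1.72246464e+00  7.96812966e-05
  1.27158476e+00 -2.22803743e+00]
```

Call:
{"method": "jog_arm", "body": {
  "deltas": "-0.5 0.4 0 0.2 -0.2 -23 130;-0.5 0.4 0 0.2 -0.2 -23 130;-0.5 0.4 0 0.2 -0.2 -23 130;-0.5 0.4 2 0.2 -0.2 -23 130;-0.5 0.4 5 0.2 -0.2 -23 130;-0.5 0.4 7 0.2 -0.2 -23 130;-0.5 0.4 8.3 0.2 -0.2 -23 130;-0.5 0.4 8.3 0.2 -0.2 -23 130"
}}

```text
time_s: 18.45
eef_pos: [0.4816, 0.0344, 0.0752]
orientation: [-0.465, 0.885, 0.001, -0.001]
ft_force: [0.5, -0.2, -0.7]
opening: 0.0462
finger_force: 0.0
```

Call:
{"method": "jog_arm", "body": {
  "deltas": "0 0 0.1 0 0 0 255;0 0 0.1 0 0 0 255;0 0 0.1 0 0 0 255;0 0 0.1 0 0 0 255;0 0 0.1 0 0 0 255;0 0 0.1 0 0 0 255;0 0 0.1 0 0 0 255;0 0 0.1 0 0 0 255",
  "newtons": 25
}}

```text
time_s: 19.25
eef_pos: [0.4838, 0.0352, 0.0783]
orientation: [-0.465, 0.886, 0.0, 0.002]
ft_force: [-3.7, 4.3, 5.0]
opening: 0.0154
finger_force: 22.8
```

Run:
```python
from h import *
s=sensors.get_state();print(s)
save('side','s6',(240,150,400,290),5)
```

```text
{'time_s': 19.25, 'qpos': array([-7.26085083e-02,  2.23193856e-01,  1.85259357e+00,  2.28396304e-03,
        1.06278271e+00, -2.61088402e+00]), 'qd': array([ 0.00161637,  0.00016337, -0.00012937, -0.00073285, -0.00133331,
        0.00210969]), 'joint_torque': array([ -1.68955039, -31.18023634, -20.91817439,  -1.1651478 ,
        -1.62602205,  -0.11578827]), 'eef_pos': array([0.48378562, 0.03522693, 0.07825949]), 'orientation': array([-4.64601669e-01,  8.85517932e-01,  4.99261268e-05,  1.81069047e-03]), 'ft_force': array([-3.68728797,  4.32016487,  5.01179673]), 'wrist_torque': array([ 0.72667336,  0.83341759, -0.11489982]), 'finger_force': 22.81988305505365, 'opening': 0.015401352209922722}
```

View pics/s6.png

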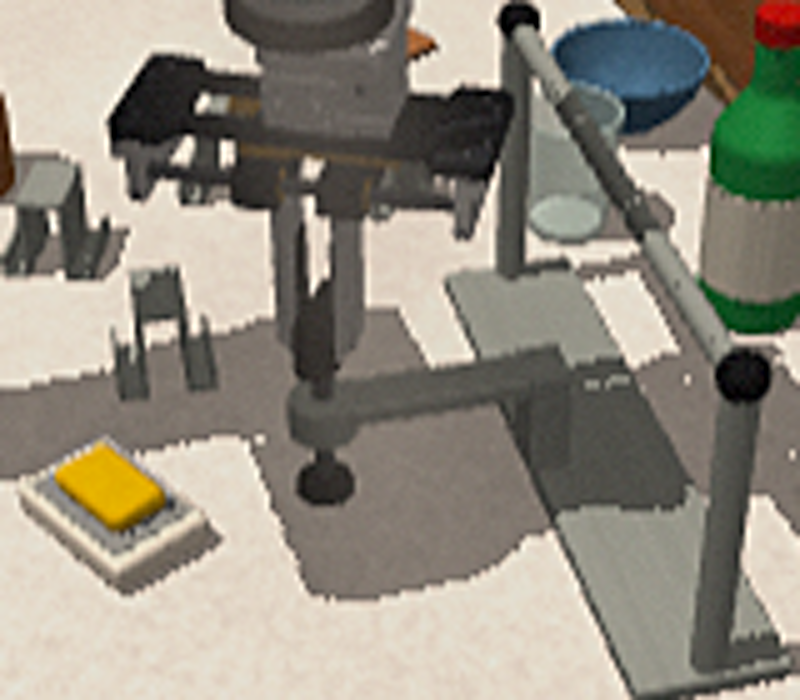

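Call:
{"method": "jog_arm", "body": {
  "deltas": "-0.2 -0.1 -0.1 0 0 0 255;-0.2 -0.1 -0.07 0 0 8.5 255;-0.2 -0.1 -0.04 0 0 17 255;-0.2 -0.1 -0.01 0 0 25 255;-0.2 -0.1 0.02 0 0 33 255;-0.2 -0.1 0.05 0 0 41 255;-0.2 -0.1 0.08 0 0 49 255;-0.2 -0.1 0.1 0 0 57 255"
}}

```text
time_s: 20.1
eef_pos: [0.4847, 0.0349, 0.0766]
orientation: [0.016, 1.0, -0.001, 0.0]
ft_force: [-3.8, 0.2, 2.5]
opening: 0.0141
finger_force: 25.0
```

```bash
cat > st.py <<'E'
from h import *
s=sensors.get_state();y=R.from_quat(s['orientation']).as_matrix()[:,0];print('tool x yaw',np.degrees(np.arctan2(y[1],y[0])),'q6',s['qpos'][5],s['eef_pos'],s['ft_force'],s['wrist_torque'],s['opening'])
E
python3 st.py
```

```text
tool x yaw 178.13925041439845 q6 -1.6083361419895457 [0.4847309  0.03488535 0.07658835] [-3.8032399   0.22797037  2.52886038] [0.0042018  0.87280096 0.09560991] 0.014072033414084003
```

Call:
{"method": "jog_arm", "body": {
  "deltas": "-0.1 0 0.03 0 0 8.5 255;-0.1 0 0.06 0 0 17 255;-0.1 0 0.09 0 0 25.5 255;-0.1 0 0.12 0 0 34 255;-0.1 0 0.15 0 0 42.5 255;-0.1 0 0.18 0 0 51 255;-0.1 0 0.21 0 0 59.5 255;-0.1 0 0.24 0 0 68 255"
}}

```text
time_s: 20.9
eef_pos: [0.4839, 0.0338, 0.0741]
orientation: [0.572, 0.82, -0.002, -0.0]
ft_force: [-8.9, -2.7, 6.1]
opening: 0.014
finger_force: 25.0
```

Call:
{"method": "jog_arm", "body": {
  "deltas": "0 0 0.03 0 0 8.5 255;0 0 0.06 0 0 17 255;0 0 0.09 0 0 25.5 255;0 0 0.12 0 0 34 255;0 0 0.15 0 0 42.5 255;0 0 0.18 0 0 51 255;0 0 0.21 0 0 59.5 255;0 0 0.24 0 0 68 255"
}}

```text
time_s: 21.7
eef_pos: [0.4825, 0.0341, 0.0718]
orientation: [0.933, 0.36, -0.003, 0.0]
ft_force: [-9.7, -1.9, 8.8]
opening: 0.0143
finger_force: 25.0
```

Call:
{"method": "jog_arm", "body": {
  "deltas": "0 0 0.03 0 0 8.5 255;0 0 0.06 0 0 17 255;0 0 0.09 0 0 25.5 255;0 0 0.12 0 0 34 255;0 0 0.15 0 0 42.5 255;0 0 0.18 0 0 51 255;0 0 0.21 0 0 59.5 255;0 0 0.24 0 0 68 255"
}}

```text
time_s: 22.5
eef_pos: [0.4824, 0.0354, 0.0694]
orientation: [0.975, -0.224, -0.003, 0.001]
ft_force: [-9.5, 1.1, 9.4]
opening: 0.0137
finger_force: 25.0
```

```bash
python3 st.py
```

```text
tool x yaw -25.893899471243632 q6 1.9526029824640925 [0.48236718 0.03542884 0.06938611] [-9.52048299  1.09916007  9.36086379] [0.33590661 2.09847854 0.08722319] 0.013700752660340215
```

Call:
{"method": "jog_arm", "body": {
  "deltas": "-0.2 0.1 -0.1 0 0 8 255;-0.2 0.1 -0.05 0 0 16 255;-0.2 0.1 0 0 0 24 255;-0.2 0.1 0.02 0 0 32 255;-0.2 0.1 0.03 0 0 36 255;-0.2 0.1 0.03 0 0 36 255"
}}

```text
time_s: 23.1
eef_pos: [0.4828, 0.0359, 0.0683]
orientation: [0.859, -0.512, -0.001, -0.0]
ft_force: [-5.0, 2.0, -1.5]
opening: 0.0139
finger_force: 24.9
```

```bash
python3 st.py
```

```text
tool x yaw -61.60832024411108 q6 2.5748531241361996 [0.48277126 0.03593836 0.06826279] [-4.99630415  2.04460063 -1.52494949] [ 0.64125473  1.02613511 -0.07090491] 0.013871606498563742
```

Call:
{"method": "jog_arm", "body": {
  "deltas": "0 0 0 0 0 0 100;0 0 0 0 0 0 100;0 0 0 0 0 0 100;0 0 -3 0 0 0 100;0 0 -6 0 0 0 100;0 0 -6 0 0 -8.5 100;0 0 -6 0 0 -17 100;0 0 -6 0 0 -25 100"
}}

```text
time_s: 23.9
eef_pos: [0.4867, 0.0349, 0.1301]
orientation: [0.95, -0.311, 0.004, -0.001]
ft_force: [0.7, 0.6, -0.8]
opening: 0.057
finger_force: 0.0
```

Call:
{"method": "jog_arm", "body": {
  "deltas": "0 0 0 0 0 -68 100;0 0 0 0 0 -68 100;0 0 0 0 0 -68 100;0 0 0 0 0 -68 100;0 0 0 0 0 -68 100;0 0 0 0 0 -68 100;0 0 0 0 0 -68 100;0 0 0 0 0 -68 100"
}}

```text
time_s: 24.7
eef_pos: [0.4865, 0.0349, 0.1297]
orientation: [0.962, 0.274, 0.003, 0.001]
ft_force: [0.3, -1.7, 0.3]
opening: 0.057
finger_force: 0.0
```

Call:
{"method": "jog_arm", "body": {
  "deltas": "0 0 0 0 0 -68 100;0 0 0 0 0 -68 100;0 0 0 0 0 -68 100;0 0 0 0 0 -68 100;0 0 0 0 0 -68 100;0 0 0 0 0 -68 100;0 0 0 0 0 -68 100;0 0 0 0 0 -68 100"
}}

```text
time_s: 25.5
eef_pos: [0.4865, 0.0348, 0.1297]
orientation: [0.644, 0.765, 0.002, 0.003]
ft_force: [-0.7, 0.3, -1.1]
opening: 0.0569
finger_force: 0.0
```

```bash
python3 st.py
python3 - <<'E'
from h import *
b=np.radians(-61.608); goto([.483,.0353,.0685],[-np.sin(b),np.cos(b)])
for c in('top','side'):
    viewer.read_camera(c);print([(d['score'],d['point']) for t in('knob_grip','foot') for d in viewer.landmark_of(c,t)[:1]])
E
```

```text
tool x yaw 99.75938644387661 q6 -0.24145905107500162 [0.48649479 0.03484393 0.12968391] [-0.71990417  0.34466615 -1.13809819] [-0.05412001  0.09670678 -0.01587899] 0.05689003453957712
(array([ 0.12, -0.38,  6.12]), array([  0.37,   0.16, -18.63]), 'q6 pred', np.float64(-0.57))
(array([ 0.12, -0.38,  6.12]), array([  0.23,  -0.52, 161.37]), 'q6 pred', np.float64(2.58))
[(0.28, [0.7793, 0.1039, -0.0026])]
[(0.72, [0.4915, -0.3412, 0.0043]), (0.41, [0.4856, 0.0374, 0.002])]
```

Call:
{"method": "jog_arm", "body": {
  "deltas": "0.1 -0.4 0 0.4 0.2 -18.6 100;0.1 -0.4 0 0.4 0.2 -18.6 100;0.1 -0.4 1 0.4 0.2 -18.6 100;0.1 -0.4 4 0.4 0.2 -18.6 100;0.1 -0.4 6.1 0.4 0.2 -18.6 100;0.1 -0.4 6.1 0.4 0.2 -18.6 100;0.1 -0.4 6.1 0.4 0.2 -18.6 255;0.1 -0.4 6.1 0.4 0.2 -18.6 255"
}}

```text
time_s: 26.6
eef_pos: [0.4827, 0.0355, 0.0691]
orientation: [0.515, 0.857, 0.0, -0.001]
ft_force: [0.1, -0.3, 0.6]
opening: 0.0448
finger_force: 0.0
```

Call:
{"method": "jog_arm", "body": {
  "deltas": "0 0 0 0 0 0 255;0 0 0 0 0 0 255;0 0 0 0 0 0 255;0 0 0 0 0 0 255;0 0 0 0 0 0 255;0 0 0 0 0 0 255"
}}

```text
time_s: 27.2
eef_pos: [0.4826, 0.0358, 0.0687]
orientation: [0.515, 0.857, 0.0, -0.001]
ft_force: [2.1, 2.2, 1.6]
opening: 0.0138
finger_force: 25.0
```

```bash
python3 st.py
```

```text
tool x yaw 117.98067581784191 q6 -0.5603771313248124 [0.48262856 0.03583123 0.06865211] [2.07628014 2.17510844 1.56755985] [ 0.26389027 -0.26948598  0.02564977] 0.013800036048895173
```

Call:
{"method": "jog_arm", "body": {
  "deltas": "0 0 0.03 0 0 8 255;0 0 0.06 0 0 16 255;0 0 0.09 0 0 24 255;0 0 0.12 0 0 32 255;0 0 0.15 0 0 40 255;0 0 0.16 0 0 47 255;0 0 0.16 0 0 47 255;0 0 0.16 0 0 47 255"
}}

```text
time_s: 28.0
eef_pos: [0.4834, 0.0359, 0.067]
orientation: [0.814, 0.581, 0.001, -0.001]
ft_force: [4.6, 2.9, -0.2]
opening: 0.0137
finger_force: 25.0
```

```bash
python3 st.py
python3 - <<'E'
from h import *
save('side','s7',(280,200,340,260),10)
E
```

```text
tool x yaw 71.11118069452544 q6 0.2575039252910904 [0.48338315 0.03585584 0.06704917] [ 4.64895147  2.87263868 -0.1711026 ] [ 0.45401513 -0.86611521 -0.08431075] 0.013652931496951189
```

View pics/s7.png

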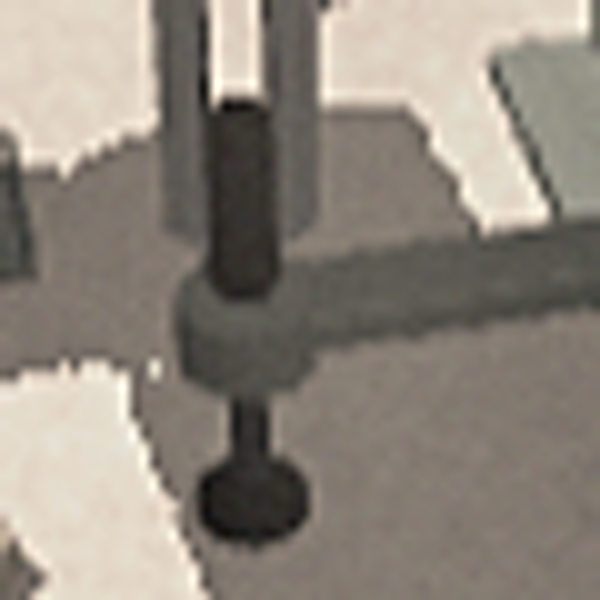

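Run:
```python
from h import *
t=np.linspace(0,2*np.pi,90)
c=viewer.read_camera('side')
col=c[235:262,300:311].astype(int).mean(2).mean(1).round(); print(dict(zip(range(235,262),col)))
for z in(-.004,-.002,0,.002,.004):
    p=proj('side',np.c_[.4833+.015*np.cos(t),.0355+.015*np.sin(t),0*t+z]); print(z,'sole low row',p[:,1].max().round(2), 'cols',p[:,0].min().round(1),p[:,0].max().round(1))
# reference: calibrate on base plate near corner? stand origin frame
u=np.array([.14004,.99015]);sx=np.array([u[1],-u[0]])
for m in([.6285,.0129],):
    o=np.array(m)-.02*sx
    for a,b in((-.02,-.175),(.06,-.175),(-.02,.175)): print('plate corner top',proj('side',[*(o+a*sx+b*u),.012]))
    for b in(-.165,.165): print('rail end',proj('side',[*(np.array(m)+b*u),.18]),proj('top',[*(np.array(m)+b*u),.18]))
    print('knob axis from rail',np.array(m)-.15*sx)
```

```text
{235: np.float64(78.0), 236: np.float64(78.0), 237: np.float64(77.0), 238: np.float64(80.0), 239: np.float64(94.0), 240: np.float64(100.0), 241: np.float64(99.0), 242: np.float64(97.0), 243: np.float64(98.0), 244: np.float64(99.0), 245: np.float64(92.0), 246: np.float64(70.0), 247: np.float64(49.0), 248: np.float64(43.0), 249: np.float64(41.0), 250: np.float64(42.0), 251: np.float64(38.0), 252: np.float64(44.0), 253: np.float64(58.0), 254: np.float64(97.0), 255: np.float64(119.0), 256: np.float64(120.0), 257: np.float64(118.0), 258: np.float64(118.0), 259: np.float64(126.0), 260: np.float64(127.0), 261: np.float64(134.0)}
-0.004 sole low row 255.71 cols 299.5 310.9
-0.002 sole low row 255.15 cols 299.5 310.9
0 sole low row 254.58 cols 299.5 310.9
0.002 sole low row 254.01 cols 299.5 310.8
0.004 sole low row 253.44 cols 299.4 310.8
plate corner top [[366.36927111 289.09173954]]
plate corner top [[398.39521072 282.63095954]]
plate corner top [[327.41412321 204.43418624]]
rail end [[387.62102769 227.04346811]] [[397.87832741 182.899703  ]]
rail end [[342.49503485 155.35317823]] [[257.12454754 163.07494257]]
knob axis from rail [0.4799775 0.033906 ]
```

θ≈8.04. The sole's lower edge is at row 254.3, and touching predicts 254.6. I'll add a few degrees so it surely bears (about 2 N), then release.

Call:
{"method": "jog_arm", "body": {
  "deltas": "0 0 0 0 0 3 255;0 0 0 0 0 3 255;0 0 0 0 0 3 100;0 0 0 0 0 3 100;0 0 0 0 0 3 100;0 0 -3 0 0 3 100;0 0 -8 0 0 3 100;0 0 -12 0 0 3 100"
}}

```text
time_s: 28.9
eef_pos: [0.4811, 0.0352, 0.1882]
orientation: [0.829, 0.559, -0.002, -0.001]
ft_force: [0.8, 0.4, 0.1]
opening: 0.0563
finger_force: 0.0
```

```bash
python3 st.py
python3 - <<'E'
from h import *
for c in('top','side'):
    viewer.read_camera(c)
    for t in('hook_a','hook_a_in','knob_grip'):print(c,t,[(round(d['score'],2),np.round(d['point'],4)) for d in viewer.landmark_of(c,t)[:5]])
E
```

```text
tool x yaw 68.03163810024328 q6 0.31170861718144255 [0.48114142 0.03516269 0.18818898] [0.75247294 0.36010861 0.10499171] [-0.08408326  0.02216536 -0.02958028] 0.056272383349840194
top hook_a [(0.97, array([ 0.5937,  0.2816, -0.0006])), (0.88, array([ 0.5306,  0.3488, -0.0044])), (0.71, array([ 0.4052,  0.3161, -0.0023])), (0.56, array([ 0.4345,  0.1808, -0.0032]))]
top hook_a_in [(0.84, array([0.5958, 0.2845, 0.0533])), (0.68, array([ 0.4879, -0.3435,  0.0096]))]
top knob_grip [(0.17, array([0.5937, 0.2823, 0.0026]))]
side hook_a [(0.89, array([5.987e-01, 2.815e-01, 5.000e-04])), (0.68, array([ 5.334e-01,  3.509e-01, -4.000e-04])), (0.6, array([ 0.4398,  0.1783, -0.001 ])), (0.6, array([0.4833, 0.0341, 0.1103]))]
side hook_a_in [(0.92, array([0.5946, 0.2779, 0.0492]))]
side knob_grip [(0.42, array([0.4842, 0.0339, 0.1106]))]
```

Run:
```python
from h import *
im=viewer.read_camera('top')[168:278,185:295]; im=(255*(im/255.)**.55).astype(np.uint8)
cv2.imwrite('pics/t2.png',cv2.resize(im,(594,594),interpolation=cv2.INTER_CUBIC)[:,:,::-1])
```

```text
(no output)
```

View pics/t2.png

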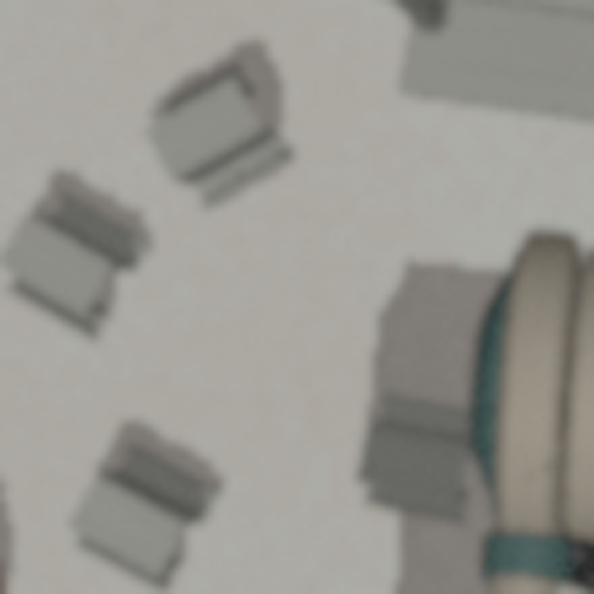

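```bash
cat >> h.py <<'E'
RU=np.array([.14004,.99015]);RS=np.array([.99015,-.14004])
def slot(s,z): return [*(.6228*RS+(.1025+s)*RU),z]
HK={1:([.595,.281],[.870,.494]),2:([.532,.3495],[.892,-.451]),3:([.407,.3165],[.905,-.426]),4:([.4365,.1795],[.986,-.165])}
E
python3 - <<'E'
from h import *
print(unproj('top',[[223.5,192.1],[196.1,215.2],[209.6,265.6],[262.2,252.3]],.055).round(4))
print(slot(0,.18)); p,d=HK[4]; goto([*p,.10],d)
E
```

```text
[[0.5927 0.2779 0.055 ]
 [0.5331 0.348  0.055 ]
 [0.404  0.3119 0.055 ]
 [0.4382 0.1772 0.055 ]]
[np.float64(0.6310195200000001), np.float64(0.014273462999999986), 0.18]
(array([11.71, -9.44,  8.54]), array([ -0.38,   0.03, -12.49]), 'q6 pred', np.float64(0.41))
(array([11.71, -9.44,  8.54]), array([5.000e-02, 5.600e-01, 1.675e+02]), 'q6 pred', np.float64(-2.73))
```

Call:
{"method": "jog_arm", "body": {
  "deltas": "11.7 -9.4 0 0 0 -12.5 90;11.7 -9.4 0 0 0 -12.5 90;11.7 -9.4 0 0 0 -12.5 90;11.7 -9.4 4 0 0 -12.5 90;11.7 -9.4 8.5 0 0 -12.5 90;11.7 -9.4 12 0 0 -12.5 90;11.7 -9.4 12 0 0 -12.5 90;11.7 -9.4 12 0 0 -12.5 90"
}}

```text
time_s: 30.15
eef_pos: [0.4381, 0.1791, 0.0666]
orientation: [0.763, 0.646, -0.002, -0.002]
ft_force: [0.2, 0.9, 0.3]
opening: 0.0611
finger_force: 0.0
```

Run:
```python
from h import *
p,d=HK[4]; goto([*p,-.002],d)
```

```text
(array([ 0.01, -0.13,  6.86]), array([-0.27,  0.01,  0.  ]), 'q6 pred', np.float64(0.41))
(array([ 0.01, -0.13,  6.86]), array([-2.0e-02, -4.2e-01, -1.8e+02]), 'q6 pred', np.float64(-2.74))
```

Call:
{"method": "jog_arm", "body": {
  "deltas": "0 -0.1 3 -0.3 0 0 90;0 -0.1 6 -0.3 0 0 90;0 -0.1 6.9 -0.3 0 0 90;0 -0.1 6.9 -0.3 0 0 90;0 -0.1 6.9 -0.3 0 0 255;0 -0.1 6.9 -0.3 0 0 255;0 -0.1 6.9 -0.3 0 0 255;0 -0.1 6.9 -0.3 0 0 255",
  "newtons": 20
}}

```text
time_s: 30.95
eef_pos: [0.4378, 0.1796, -0.0013]
orientation: [0.763, 0.646, 0.002, 0.001]
ft_force: [-0.2, -0.5, 1.0]
opening: 0.032
finger_force: 0.0
```

Call:
{"method": "jog_arm", "body": {
  "deltas": "0 0 0 0 0 0 255;0 0 0 0 0 0 255;0 0 0 0 0 0 255"
}}

```text
time_s: 31.25
eef_pos: [0.4376, 0.1796, -0.0015]
orientation: [0.763, 0.646, 0.001, 0.001]
ft_force: [0.6, 0.6, 5.9]
opening: 0.0281
finger_force: 19.9
```

Call:
{"method": "jog_arm", "body": {
  "deltas": "0 0 -4 0 0 0 255;0 0 -9 0 0 0 255;0 0 -14 0 0 0 255;0 0 -19 0 0 0 255;0 0 -24 0 0 0 255;0 0 -24 0 0 0 255"
}}

```text
time_s: 31.85
eef_pos: [0.4408, 0.1806, 0.2446]
orientation: [0.763, 0.646, 0.007, 0.004]
ft_force: [1.2, -0.9, -1.4]
opening: 0.0284
finger_force: 19.9
```

```bash
python3 st.py
python3 - <<'E'
from h import *
goto(slot(-.105,.24),RS)
viewer.read_camera('side');print(viewer.landmark_of('side','hook_a')[:3])
E
```

```text
tool x yaw 80.51483825391851 q6 0.40852289979990725 [0.44078269 0.18055042 0.24464076] [ 1.22217622 -0.85940353 -1.43863118] [-0.12500144  0.06747891  0.02417789] 0.028406897646736533
(array([-23.76,  21.76,   0.65]), array([ 0.88, -0.34, -1.44]), 'q6 pred', np.float64(-0.15))
(array([-23.76,  21.76,   0.65]), array([ -0.54,  -1.37, 178.56]), 'q6 pred', np.float64(2.99))
[{'point': [0.5999, 0.2788, -0.0009], 'score': 0.93}, {'point': [0.5321, 0.3494, -0.001], 'score': 0.84}, {'point': [0.4396, 0.1837, 0.2471], 'score': 0.61}]
```

Call:
{"method": "jog_arm", "body": {
  "deltas": "-23.8 21.8 0.5 0 0 -1.4 255;-23.8 21.8 0.5 0 0 -1.4 255;-23.8 21.8 0.5 0 0 -1.4 255;-23.8 21.8 0.5 0 0 -1.4 255;-23.8 21.8 0.5 0 0 -1.4 255;-23.8 21.8 0.5 0 0 -1.4 255;-23.8 21.8 0.5 0 0 -1.4 255;-23.8 21.8 0.5 0 0 -1.4 255"
}}

```text
time_s: 32.75
eef_pos: [0.6123, -0.0943, 0.2287]
orientation: [0.757, 0.654, -0.001, -0.002]
ft_force: [-0.9, 0.1, -1.2]
opening: 0.0277
finger_force: 19.9
```

Call:
{"method": "jog_arm", "body": {
  "deltas": "0 0 0 0 0 0 255;0 0 0 0 0 0 255"
}}

```text
time_s: 32.95
eef_pos: [0.6109, -0.0899, 0.232]
orientation: [0.755, 0.656, 0.0, -0.001]
ft_force: [-0.1, -0.3, -0.8]
opening: 0.028
finger_force: 19.9
```

Run:
```python
from h import *
goto(slot(-.105,.21),RS)
viewer.read_camera('side');viewer.read_camera('top')
for c in('side','top'):print([(d['score'],d['point']) for t in('hook_a_in','rail_mid','hook_a') for d in viewer.landmark_of(c,t)[:2]])
```

```text
(array([0.09, 0.53, 2.2 ]), array([-0.05, -0.09,  0.01]), 'q6 pred', np.float64(-0.12))
(array([0.09, 0.53, 2.2 ]), array([ 1.4000e-01, -8.0000e-02, -1.7999e+02]), 'q6 pred', np.float64(3.02))
[(0.92, [0.5968, 0.2777, 0.0522]), (0.76, [0.6303, 0.0153, 0.1788]), (0.9, [0.4102, 0.3137, -0.0038]), (0.74, [0.531, 0.3515, -0.0007])]
[(0.62, [0.5956, 0.2819, 0.0536]), (0.72, [0.6296, 0.0126, 0.1808]), (0.94, [0.5265, 0.3516, -0.003]), (0.94, [0.4068, 0.3159, -0.0012])]
```

Call:
{"method": "jog_arm", "body": {
  "deltas": "0.1 0.5 0 0 0 0 255;0.1 0.5 1 0 0 0 255;0.1 0.5 2 0 0 0 255;0.1 0.5 3.5 0 0 0 255;0.1 0.5 5 0 0 0 255;0.1 0.5 5 0 0 0 255"
}}

```text
time_s: 33.95
eef_pos: [0.6154, -0.0905, 0.1798]
orientation: [0.755, 0.655, -0.001, -0.002]
ft_force: [-0.3, 0.7, -1.7]
opening: 0.0278
finger_force: 19.9
```

Run:
```python
from h import *
goto(slot(-.105,.135),RS);print(sensors.get_state()['ft_force'])
```

```text
(array([0.09, 0.1 , 4.48]), array([-0.24, -0.07, -0.06]), 'q6 pred', np.float64(-0.12))
(array([0.09, 0.1 , 4.48]), array([-1.1000e-01,  3.7000e-01,  1.7994e+02]), 'q6 pred', np.float64(3.03))
[-0.31377536  0.65393663 -1.74500212]
```

Call:
{"method": "jog_arm", "body": {
  "deltas": "0.1 0.1 1 0 0 0 255;0.1 0.1 2 0 0 0 255;0.1 0.1 3 0 0 0 255;0.1 0.1 4 0 0 0 255;0.1 0.1 4 0 0 0 255"
}}

```text
time_s: 34.45
eef_pos: [0.6175, -0.0899, 0.1414]
orientation: [0.755, 0.655, -0.0, -0.001]
ft_force: [-0.1, -0.2, -0.6]
opening: 0.0281
finger_force: 19.9
```

Call:
{"method": "jog_arm", "body": {
  "deltas": "0 0 0.2 0 0 0 255;0 0 0.4 0 0 0 255;0 0 0.5 0 0 0 255;0 0 0.6 0 0 0 255"
}}

```text
time_s: 34.85
eef_pos: [0.619, -0.0902, 0.1376]
orientation: [0.755, 0.655, 0.001, 0.001]
ft_force: [0.6, -0.0, -1.6]
opening: 0.0279
finger_force: 19.9
```

Call:
{"method": "jog_arm", "body": {
  "deltas": "0 -0.2 0.1 0 0 0 255;0 -0.2 0.2 0 0 0 255;0 -0.2 0.3 0 0 0 255;0 -0.2 0.3 0 0 0 255"
}}

```text
time_s: 35.25
eef_pos: [0.6168, -0.0898, 0.1342]
orientation: [0.755, 0.655, 0.001, 0.001]
ft_force: [-0.7, 0.5, -0.7]
opening: 0.0281
finger_force: 19.9
```

Call:
{"method": "jog_arm", "body": {
  "deltas": "0 0 0.1 0 0 0 255;0 0 0.2 0 0 0 255;0 0 0.2 0 0 0 255"
}}

```text
time_s: 35.55
eef_pos: [0.617, -0.0899, 0.1334]
orientation: [0.755, 0.655, 0.001, 0.001]
ft_force: [-1.7, 0.1, 5.1]
opening: 0.0276
finger_force: 19.9
```

Contact with the rail at rep z≈0.1335. Release and rise.

Call:
{"method": "jog_arm", "body": {
  "deltas": "0 0 0 0 0 0 90;0 0 0 0 0 0 90;0 0 0 0 0 0 90;0 0 0 0 0 0 90;0 0 -4 0 0 0 90;0 0 -9 0 0 0 90;0 0 -11 0 0 0 90;0 0 -11 0 0 0 90"
}}

```text
time_s: 36.35
eef_pos: [0.6188, -0.0904, 0.2463]
orientation: [0.755, 0.655, 0.003, 0.004]
ft_force: [0.2, 0.5, -0.2]
opening: 0.0607
finger_force: 0.0
```

Run:
```python
from h import *
viewer.read_camera('side');viewer.read_camera('top')
for c in('side','top'):print([(round(d['score'],2),np.round(d['point'],4)) for t in('hook_a',) for d in viewer.landmark_of(c,t)[:5]])
p,d=HK[1]; goto([*p,.24],d)
p,d=HK[3]; goto([*p,.24],d)
```

```text
[(0.92, array([ 0.6034,  0.2772, -0.003 ])), (0.7, array([4.064e-01, 3.108e-01, 3.000e-04])), (0.61, array([ 0.6186, -0.0892,  0.1332])), (0.59, array([0.5299, 0.3485, 0.0006]))]
[(0.73, array([0.593 , 0.2842, 0.0013])), (0.7, array([ 0.4066,  0.3164, -0.0022])), (0.66, array([ 0.5302,  0.3507, -0.002 ]))]
(array([36.4 , -7.24,  0.05]), array([ -0.07,  -0.08, -37.69]), 'q6 pred', np.float64(-0.19))
(array([36.4 , -7.24,  0.05]), array([-1.1000e-01,  9.0000e-02,  1.4231e+02]), 'q6 pred', np.float64(2.95))
(array([ 37.27, -26.35,   0.08]), array([-0.1 , -0.04, 17.11]), 'q6 pred', np.float64(0.99))
(array([ 37.27, -26.35,   0.08]), array([ 6.0000e-02, -1.5000e-01, -1.6289e+02]), 'q6 pred', np.float64(-2.15))
```

Call:
{"method": "jog_arm", "body": {
  "deltas": "37.3 -26.3 0 0 0 17 90;37.3 -26.3 0 0 0 17 90;37.3 -26.3 0 0 0 17 90;37.3 -26.3 0 0 0 17 90;37.3 -26.3 0 0 0 17 90;37.3 -26.3 0 0 0 17 90;37.3 -26.3 0 0 0 17 90;37.3 -26.3 0 0 0 17 90"
}}

```text
time_s: 37.35
eef_pos: [0.4322, 0.2673, 0.24]
orientation: [0.844, 0.536, -0.001, 0.0]
ft_force: [0.4, 0.7, 0.5]
opening: 0.0609
finger_force: 0.0
```

Run:
```python
from h import *
p,d=HK[3]; goto([*p,.05],d)
```

```text
(array([ 3.41, -4.37, 19.  ]), array([-0.  ,  0.08,  0.09]), 'q6 pred', np.float64(0.96))
(array([ 3.41, -4.37, 19.  ]), array([-1.2000e-01, -1.0000e-02, -1.7991e+02]), 'q6 pred', np.float64(-2.18))
```

Call:
{"method": "jog_arm", "body": {
  "deltas": "3.4 -4.4 0 0 0 0 90;3.4 -4.4 5 0 0 0 90;3.4 -4.4 10 0 0 0 90;3.4 -4.4 14 0 0 0 90;3.4 -4.4 17 0 0 0 90;3.4 -4.4 17 0 0 0 90;3.4 -4.4 17 0 0 0 90"
}}

```text
time_s: 38.05
eef_pos: [0.4088, 0.3153, 0.0711]
orientation: [0.844, 0.537, -0.0, 0.001]
ft_force: [-0.3, -0.0, -0.4]
opening: 0.0606
finger_force: 0.0
```

Run:
```python
from h import *
p,d=HK[3]; goto([*p,-.002],d)
```

```text
(array([ 0.04, -0.21,  7.31]), array([0.03, 0.05, 0.11]), 'q6 pred', np.float64(0.97))
(array([ 0.04, -0.21,  7.31]), array([-8.0000e-02,  5.0000e-02, -1.7989e+02]), 'q6 pred', np.float64(-2.17))
```

Call:
{"method": "jog_arm", "body": {
  "deltas": "0 -0.2 3 0 0 0 90;0 -0.2 6 0 0 0 90;0 -0.2 7.3 0 0 0 90;0 -0.2 7.3 0 0 0 90;0 -0.2 7.3 0 0 0 255;0 -0.2 7.3 0 0 0 255;0 -0.2 7.3 0 0 0 255;0 -0.2 7.3 0 0 0 255"
}}

```text
time_s: 38.85
eef_pos: [0.4084, 0.317, -0.0002]
orientation: [0.844, 0.537, 0.002, 0.001]
ft_force: [1.1, -0.5, -0.1]
opening: 0.0324
finger_force: 0.0
```

Call:
{"method": "jog_arm", "body": {
  "deltas": "0 0 0 0 0 0 255;0 0 0 0 0 0 255;0 0 0 0 0 0 255;0 0 0 0 0 0 255"
}}

```text
time_s: 39.25
eef_pos: [0.4083, 0.3169, -0.0004]
orientation: [0.844, 0.537, 0.002, 0.001]
ft_force: [-0.8, 0.1, 5.6]
opening: 0.0282
finger_force: 19.6
```

Call:
{"method": "jog_arm", "body": {
  "deltas": "0 0 -4 0 0 0 255;0 0 -9 0 0 0 255;0 0 -14 0 0 0 255;0 0 -19 0 0 0 255;0 0 -24 0 0 0 255;0 0 -24.2 0 0 0 255;0 0 -24.2 0 0 0 255"
}}

```text
time_s: 39.95
eef_pos: [0.4074, 0.3167, 0.2416]
orientation: [0.844, 0.537, 0.002, 0.001]
ft_force: [-0.7, -0.4, -1.2]
opening: 0.0282
finger_force: 19.6
```

Run:
```python
from h import *
goto(slot(-.035,.235),RS)
```

```text
(array([-21.25,  34.1 ,   0.71]), array([  0.21,  -0.13, -17.05]), 'q6 pred', np.float64(-0.03))
(array([-21.25,  34.1 ,   0.71]), array([ -0.19,  -0.3 , 162.95]), 'q6 pred', np.float64(3.12))
```

Call:
{"method": "jog_arm", "body": {
  "deltas": "-21.2 34.1 0 0.2 -0.1 -17 255;-21.2 34.1 0 0.2 -0.1 -17 255;-21.2 34.1 0 0.2 -0.1 -17 255;-21.2 34.1 0 0.2 -0.1 -17 255;-21.2 34.1 0 0.2 -0.1 -17 255;-21.2 34.1 0 0.2 -0.1 -17 255;-21.2 34.1 0 0.2 -0.1 -17 255;-21.2 34.1 0 0.2 -0.1 -17 255"
}}

```text
time_s: 40.75
eef_pos: [0.6183, -0.0111, 0.2378]
orientation: [0.755, 0.655, -0.003, -0.003]
ft_force: [-0.3, 1.5, -0.5]
opening: 0.0279
finger_force: 19.6
```

Run:
```python
from h import *
goto(slot(-.035,.235),RS)
```

```text
(array([-0.81,  0.9 ,  0.27]), array([-0.43,  0.03, -0.07]), 'q6 pred', np.float64(-0.0))
(array([-0.81,  0.9 ,  0.27]), array([4.0000e-02, 6.7000e-01, 1.7993e+02]), 'q6 pred', np.float64(3.14))
```

Call:
{"method": "jog_arm", "body": {
  "deltas": "0 0 0 0 0 0 255;0 0 1 0 0 0 255;0 0 2 0 0 0 255;0 0 2 0 0 0 255;0 0 2 0 0 0 255"
}}

```text
time_s: 41.25
eef_pos: [0.6181, -0.0081, 0.2206]
orientation: [0.755, 0.656, -0.001, -0.001]
ft_force: [0.6, 0.2, -0.8]
opening: 0.0279
finger_force: 19.6
```

Run:
```python
from h import *
goto(slot(-.035,.135),RS)
```

```text
(array([-1.1 ,  1.  ,  8.56]), array([-0.17,  0.03,  0.06]), 'q6 pred', np.float64(-0.0))
(array([-1.1 ,  1.  ,  8.56]), array([-5.0000e-02, -2.7000e-01, -1.7994e+02]), 'q6 pred', np.float64(3.14))
```

Call:
{"method": "jog_arm", "body": {
  "deltas": "-1.1 1 0 0 0 0 255;-1.1 1 0 0 0 0 255;-1.1 1 1 0 0 0 255;-1.1 1 2.5 0 0 0 255;-1.1 1 2.5 0 0 0 255;-1.1 1 2.5 0 0 0 255"
}}

```text
time_s: 41.85
eef_pos: [0.6271, -0.0217, 0.1959]
orientation: [0.755, 0.655, -0.001, -0.001]
ft_force: [0.1, -0.1, -0.5]
opening: 0.0282
finger_force: 19.6
```

Run:
```python
from h import *
goto(slot(-.035,.135),RS)
```

```text
(array([ 0.12, -0.11,  6.09]), array([-0.14,  0.03, -0.05]), 'q6 pred', np.float64(-0.0))
(array([ 0.12, -0.11,  6.09]), array([5.0000e-02, 2.1000e-01, 1.7995e+02]), 'q6 pred', np.float64(3.14))
```

Call:
{"method": "jog_arm", "body": {
  "deltas": "0.1 -0.1 1 0 0 0 255;0.1 -0.1 2 0 0 0 255;0.1 -0.1 3 0 0 0 255;0.1 -0.1 4 0 0 0 255;0.1 -0.1 5 0 0 0 255;0.1 -0.1 5.6 0 0 0 255;0.1 -0.1 6 0 0 0 255;0.1 -0.1 6 0 0 0 255"
}}

```text
time_s: 42.65
eef_pos: [0.6262, -0.0207, 0.1357]
orientation: [0.755, 0.655, -0.001, -0.001]
ft_force: [0.4, 0.9, -1.4]
opening: 0.0282
finger_force: 19.6
```

Call:
{"method": "jog_arm", "body": {
  "deltas": "0 0 0.1 0 0 0 255;0 0 0.2 0 0 0 255;0 0 0.2 0 0 0 255"
}}

```text
time_s: 42.95
eef_pos: [0.6269, -0.0207, 0.1347]
orientation: [0.755, 0.655, -0.0, 0.0]
ft_force: [-0.7, 0.4, -2.1]
opening: 0.0281
finger_force: 19.6
```

Call:
{"method": "jog_arm", "body": {
  "deltas": "0 0 0.1 0 0 0 255;0 0 0.1 0 0 0 90;0 0 0.1 0 0 0 90;0 0 0.1 0 0 0 90;0 0 0.1 0 0 0 90;0 0 -4 0 0 0 90;0 0 -9 0 0 0 90;0 0 -11 0 0 0 90"
}}

```text
time_s: 43.75
eef_pos: [0.6287, -0.0209, 0.2492]
orientation: [0.755, 0.655, 0.002, 0.002]
ft_force: [0.2, -0.9, 0.0]
opening: 0.0606
finger_force: 0.0
```

Run:
```python
from h import *
viewer.read_camera('side');viewer.read_camera('top')
for c in('side','top'):print([(round(d['score'],2),np.round(d['point'],4)) for t in('hook_a','paddle') for d in viewer.landmark_of(c,t)[:5]])
p,d=HK[2]; goto([*p,.24],d)
```

```text
[(0.96, array([ 0.6314, -0.0248,  0.1366])), (0.73, array([ 0.5277,  0.3477, -0.0008])), (0.69, array([ 6.015e-01,  2.809e-01, -5.000e-04])), (0.65, array([ 0.7848, -0.0995, -0.0013])), (0.56, array([ 0.6174, -0.0906,  0.1343])), (0.82, array([ 0.4873, -0.3433,  0.0046])), (0.5, array([0.6574, 0.4619, 0.0018])), (0.26, array([ 0.748 , -0.2388, -0.0014]))]
[(0.87, array([ 5.304e-01,  3.506e-01, -4.000e-04])), (0.81, array([ 0.6145, -0.0863,  0.1355])), (0.73, array([5.940e-01, 2.802e-01, 2.000e-04])), (0.74, array([0.6568, 0.4607, 0.0015])), (0.56, array([ 0.4892, -0.345 ,  0.0054]))]
(array([ 35.31, -14.46,   0.26]), array([-0.3 ,  0.09, 18.72]), 'q6 pred', np.float64(0.94))
(array([ 35.31, -14.46,   0.26]), array([-1.3000e-01, -4.2000e-01, -1.6128e+02]), 'q6 pred', np.float64(-2.2))
```

Call:
{"method": "jog_arm", "body": {
  "deltas": "35.3 -14.5 0 0 0 18.7 90;35.3 -14.5 0 0 0 18.7 90;35.3 -14.5 0 0 0 18.7 90;35.3 -14.5 0 0 0 18.7 90;35.3 -14.5 0 0 0 18.7 90;35.3 -14.5 0 0 0 18.7 90;35.3 -14.5 0 0 0 18.7 90;35.3 -14.5 0 0 0 18.7 90"
}}

```text
time_s: 44.85
eef_pos: [0.5306, 0.3519, 0.2419]
orientation: [0.851, 0.525, -0.003, -0.001]
ft_force: [-0.1, -0.6, -0.1]
opening: 0.0607
finger_force: 0.0
```

Call:
{"method": "jog_arm", "body": {
  "deltas": "0 0 0 0 0 0 90;0 0 0 0 0 0 90"
}}

```text
time_s: 45.05
eef_pos: [0.5319, 0.3492, 0.2422]
orientation: [0.851, 0.525, -0.003, 0.0]
ft_force: [-0.9, -0.7, -0.4]
opening: 0.0604
finger_force: 0.0
```

Run:
```python
from h import *
p,d=HK[2]; goto([*p,.05],d)
```

```text
(array([ 0.13,  0.04, 19.22]), array([-0.15,  0.27,  0.12]), 'q6 pred', np.float64(0.94))
(array([ 0.13,  0.04, 19.22]), array([  -0.42,   -0.23, -179.88]), 'q6 pred', np.float64(-2.2))
```

Call:
{"method": "jog_arm", "body": {
  "deltas": "0.1 0 5 -0.1 0.3 0 90;0.1 0 10 -0.1 0.3 0 90;0.1 0 15 -0.1 0.3 0 90;0.1 0 19 -0.1 0.3 0 90;0.1 0 22 -0.1 0.3 0 90;0.1 0 24.2 -0.1 0.3 0 90;0.1 0 24.2 -0.1 0.3 0 90;0.1 0 24.2 -0.1 0.3 0 90"
}}

```text
time_s: 45.85
eef_pos: [0.5334, 0.3486, 0.0021]
orientation: [0.852, 0.523, 0.001, -0.001]
ft_force: [0.3, 0.8, 0.5]
opening: 0.0607
finger_force: 0.0
```

Call:
{"method": "jog_arm", "body": {
  "deltas": "0 0 0 0 0 0 255;0 0 0 0 0 0 255;0 0 0 0 0 0 255;0 0 0 0 0 0 255;0 0 0 0 0 0 255;0 0 0 0 0 0 255;0 0 0 0 0 0 255;0 0 0 0 0 0 255"
}}

```text
time_s: 46.65
eef_pos: [0.5329, 0.3504, 0.0029]
orientation: [0.852, 0.524, 0.002, -0.001]
ft_force: [-1.3, 0.2, 5.9]
opening: 0.0281
finger_force: 19.7
```

Call:
{"method": "jog_arm", "body": {
  "deltas": "0 0 -4 0 0 0 255;0 0 -9 0 0 0 255;0 0 -14 0 0 0 255;0 0 -19 0 0 0 255;0 0 -24 0 0 0 255;0 0 -24 0 0 0 255;0 0 -24 0 0 0 255"
}}

```text
time_s: 47.35
eef_pos: [0.5328, 0.3493, 0.2429]
orientation: [0.852, 0.524, 0.003, -0.001]
ft_force: [-0.0, 0.2, -0.6]
opening: 0.0279
finger_force: 19.6
```

Run:
```python
from h import *
goto(slot(.035,.235),RS)
```

```text
(array([-22.17,  22.75,   0.72]), array([  0.18,  -0.3 , -18.74]), 'q6 pred', np.float64(0.11))
(array([-22.17,  22.75,   0.72]), array([ -0.43,  -0.25, 161.26]), 'q6 pred', np.float64(-3.03))
```

Call:
{"method": "jog_arm", "body": {
  "deltas": "-22.2 22.7 0.5 0.2 -0.3 -18.7 255;-22.2 22.7 0.5 0.2 -0.3 -18.7 255;-22.2 22.7 0.5 0.2 -0.3 -18.7 255;-22.2 22.7 0.5 0.2 -0.3 -18.7 255;-22.2 22.7 0.5 0.2 -0.3 -18.7 255;-22.2 22.7 0.5 0.2 -0.3 -18.7 255;-22.2 22.7 0.5 0.2 -0.3 -18.7 255;-22.2 22.7 0.5 0.2 -0.3 -18.7 255"
}}

```text
time_s: 48.15
eef_pos: [0.6344, 0.045, 0.2324]
orientation: [0.757, 0.654, -0.004, -0.002]
ft_force: [-0.5, 1.7, -1.1]
opening: 0.0281
finger_force: 19.6
```

Call:
{"method": "jog_arm", "body": {
  "deltas": "0 0 0 0 0 0 255;0 0 1 0 0 0 255;0 0 1 0 0 0 255"
}}

```text
time_s: 48.45
eef_pos: [0.6332, 0.0503, 0.2242]
orientation: [0.755, 0.656, -0.002, -0.002]
ft_force: [0.5, 1.5, -1.2]
opening: 0.0277
finger_force: 19.6
```

Run:
```python
from h import *
goto(slot(.035,.2),RS)
```

```text
(array([-0.1 ,  0.3 ,  2.42]), array([-0.37,  0.05,  0.06]), 'q6 pred', np.float64(0.11))
(array([-0.1 ,  0.3 ,  2.42]), array([-9.0000e-02, -5.8000e-01, -1.7994e+02]), 'q6 pred', np.float64(-3.03))
```

Call:
{"method": "jog_arm", "body": {
  "deltas": "-0.1 0.2 0 -0.2 0 0 255;-0.1 0.2 1 -0.2 0 0 255;-0.1 0.2 2.4 -0.2 0 0 255;-0.1 0.2 2.4 -0.2 0 0 255;-0.1 0.2 2.4 -0.2 0 0 255"
}}

```text
time_s: 48.95
eef_pos: [0.6364, 0.0477, 0.2022]
orientation: [0.755, 0.656, -0.0, 0.001]
ft_force: [0.5, 0.0, -0.3]
opening: 0.0282
finger_force: 19.6
```

Run:
```python
from h import *
goto(slot(.035,.138),RS)
```

```text
(array([ 0.12, -0.07,  6.42]), array([ 0.03,  0.05, -0.03]), 'q6 pred', np.float64(0.11))
(array([ 0.12, -0.07,  6.42]), array([ 8.0000e-02, -5.0000e-02,  1.7997e+02]), 'q6 pred', np.float64(-3.03))
```

Call:
{"method": "jog_arm", "body": {
  "deltas": "0.1 -0.1 1 0 0 0 255;0.1 -0.1 2 0 0 0 255;0.1 -0.1 3 0 0 0 255;0.1 -0.1 4 0 0 0 255;0.1 -0.1 5 0 0 0 255;0.1 -0.1 5.8 0 0 0 255;0.1 -0.1 6.3 0 0 0 255;0.1 -0.1 6.3 0 0 0 255"
}}

```text
time_s: 49.75
eef_pos: [0.6357, 0.0485, 0.1388]
orientation: [0.755, 0.655, -0.0, 0.0]
ft_force: [-0.4, -0.1, -1.6]
opening: 0.0283
finger_force: 19.6
```

Call:
{"method": "jog_arm", "body": {
  "deltas": "0 0 0.1 0 0 0 255;0 0 0.15 0 0 0 255;0 0 0.15 0 0 0 255"
}}

```text
time_s: 50.05
eef_pos: [0.6361, 0.0485, 0.1383]
orientation: [0.755, 0.655, 0.0, 0.001]
ft_force: [0.6, 0.1, -0.9]
opening: 0.0279
finger_force: 19.6
```

Call:
{"method": "jog_arm", "body": {
  "deltas": "0 0 0.1 0 0 0 255;0 0 0.1 0 0 0 90;0 0 0.1 0 0 0 90;0 0 0.1 0 0 0 90;0 0 0.1 0 0 0 90;0 0 -4 0 0 0 90;0 0 -9 0 0 0 90;0 0 -11 0 0 0 90"
}}

```text
time_s: 50.85
eef_pos: [0.6378, 0.0486, 0.2529]
orientation: [0.755, 0.655, 0.003, 0.003]
ft_force: [0.6, 0.7, 0.1]
opening: 0.061
finger_force: 0.0
```

Run:
```python
from h import *
viewer.read_camera('side');viewer.read_camera('top')
for c in('side','top'):print([(round(d['score'],2),np.round(d['point'],4)) for t in('hook_a','paddle') for d in viewer.landmark_of(c,t)[:5]])
HK[1]=([.597,.280],[.870,.494])
p,d=HK[1]; goto([*p,.24],d)
```

```text
[(0.82, array([0.6048, 0.2794, 0.0007])), (0.79, array([0.6357, 0.0492, 0.1339])), (0.67, array([ 0.6283, -0.0237,  0.1321])), (0.56, array([ 0.6165, -0.0915,  0.1347])), (0.4, array([ 7.871e-01, -9.950e-02, -6.000e-04])), (0.64, array([ 0.6608,  0.4608, -0.0013])), (0.63, array([0.3799, 0.0619, 0.0011])), (0.52, array([ 7.472e-01, -2.368e-01, -2.000e-04]))]
[(0.61, array([ 0.6169, -0.0874,  0.1316])), (0.52, array([ 0.6271, -0.0204,  0.135 ])), (0.97, array([ 0.4884, -0.3448,  0.0068])), (0.56, array([ 0.6557,  0.4597, -0.0017]))]
(array([22.37, -6.97,  0.55]), array([-1.900e-01,  2.000e-02, -3.769e+01]), 'q6 pred', np.float64(-0.19))
(array([22.37, -6.97,  0.55]), array([2.0000e-02, 2.5000e-01, 1.4231e+02]), 'q6 pred', np.float64(2.96))
```

Call:
{"method": "jog_arm", "body": {
  "deltas": "22.4 -7 0 0 0 -37.7 90;22.4 -7 0 0 0 -37.7 90;22.4 -7 0 0 0 -37.7 90;22.4 -7 0 0 0 -37.7 90;22.4 -7 0 0 0 -37.7 90;22.4 -7 0 0 0 -37.7 90;22.4 -7 0 0 0 -37.7 90;22.4 -7 0 0 0 -37.7 90"
}}

```text
time_s: 51.95
eef_pos: [0.5979, 0.2788, 0.2465]
orientation: [0.504, 0.864, -0.001, 0.0]
ft_force: [0.1, -1.2, 0.4]
opening: 0.0608
finger_force: 0.0
```

Run:
```python
from h import *
goto([.597,.280,0],[.870,.494])
viewer.read_camera('top');viewer.read_camera('side')
for c in('side','top'):print([(round(d['score'],2),np.round(d['point'],4)) for t in('hook_a','hook_a_in') for d in viewer.landmark_of(c,t)[:4]])
```

```text
(array([ 0.19,  0.03, 24.65]), array([-0.11,  0.11, -0.07]), 'q6 pred', np.float64(-0.18))
(array([ 0.19,  0.03, 24.65]), array([1.7000e-01, 1.8000e-01, 1.7993e+02]), 'q6 pred', np.float64(2.96))
[(0.85, array([ 0.6168, -0.0922,  0.1346])), (0.8, array([ 5.988e-01,  2.794e-01, -5.000e-04])), (0.63, array([ 0.6287, -0.025 ,  0.1326])), (0.58, array([0.637 , 0.048 , 0.1354])), (0.88, array([0.5973, 0.2798, 0.0515])), (0.21, array([0.3773, 0.0597, 0.0019]))]
[(0.97, array([ 0.6252, -0.0197,  0.132 ])), (0.8, array([ 0.6123, -0.0887,  0.1333])), (0.76, array([ 5.901e-01,  2.818e-01, -5.000e-04])), (0.67, array([0.6362, 0.0484, 0.1339])), (0.62, array([0.5947, 0.2835, 0.0535]))]
```

Call:
{"method": "jog_arm", "body": {
  "deltas": "0.1 0 5 0 0 0 90;0.1 0 10 0 0 0 90;0.1 0 15 0 0 0 90;0.1 0 19 0 0 0 90;0.1 0 22 0 0 0 90;0.1 0 24.6 0 0 0 90;0.1 0 24.6 0 0 0 90;0.1 0 24.6 0 0 0 90"
}}

```text
time_s: 53.05
eef_pos: [0.5982, 0.2806, 0.0021]
orientation: [0.503, 0.864, -0.0, 0.001]
ft_force: [0.3, -0.8, -0.1]
opening: 0.061
finger_force: 0.0
```

Call:
{"method": "jog_arm", "body": {
  "deltas": "0 0 0 0 0 0 255;0 0 0 0 0 0 255;0 0 0 0 0 0 255;0 0 0 0 0 0 255;0 0 0 0 0 0 255;0 0 0 0 0 0 255;0 0 0 0 0 0 255;0 0 0 0 0 0 255"
}}

```text
time_s: 53.85
eef_pos: [0.5977, 0.2808, 0.0024]
orientation: [0.503, 0.864, -0.0, 0.001]
ft_force: [-1.4, -0.8, 6.0]
opening: 0.028
finger_force: 20.0
```

Call:
{"method": "jog_arm", "body": {
  "deltas": "0 0 -4 0 0 0 255;0 0 -9 0 0 0 255;0 0 -14 0 0 0 255;0 0 -19 0 0 0 255;0 0 -24 0 0 0 255;0 0 -24 0 0 0 255;0 0 -24 0 0 0 255"
}}

```text
time_s: 54.55
eef_pos: [0.5981, 0.2814, 0.2424]
orientation: [0.503, 0.864, 0.001, 0.002]
ft_force: [-0.2, -0.8, -0.9]
opening: 0.0277
finger_force: 20.0
```

Run:
```python
from h import *
goto(slot(.105,.235),RS)
```

```text
(array([-16.54,  -3.92,   0.76]), array([ 0.19,  0.05, 37.65]), 'q6 pred', np.float64(0.22))
(array([-16.54,  -3.92,   0.76]), array([-6.0000e-02,  2.5000e-01, -1.4235e+02]), 'q6 pred', np.float64(-2.92))
```

Call:
{"method": "jog_arm", "body": {
  "deltas": "-16.5 -3.9 0 0.2 0 37.6 255;-16.5 -3.9 0 0.2 0 37.6 255;-16.5 -3.9 0 0.2 0 37.6 255;-16.5 -3.9 0 0.2 0 37.6 255;-16.5 -3.9 0 0.2 0 37.6 255;-16.5 -3.9 0 0.2 0 37.6 255;-16.5 -3.9 2 0.2 0 37.6 255;-16.5 -3.9 2 0.2 0 37.6 255"
}}

```text
time_s: 55.35
eef_pos: [0.6425, 0.1187, 0.2175]
orientation: [0.754, 0.657, -0.005, -0.003]
ft_force: [-0.8, 0.3, -0.9]
opening: 0.0276
finger_force: 20.0
```

Run:
```python
from h import *
goto(slot(.105,.2),RS)
```

```text
(array([0.  , 0.34, 1.74]), array([-0.59,  0.21,  0.16]), 'q6 pred', np.float64(0.22))
(array([0.  , 0.34, 1.74]), array([  -0.32,   -0.93, -179.84]), 'q6 pred', np.float64(-2.93))
```

Call:
{"method": "jog_arm", "body": {
  "deltas": "0 0.2 0 -0.3 0.2 0 255;0 0.2 0 -0.3 0.2 0 255;0 0.2 1 -0.3 0.2 0 255;0 0.2 1.7 -0.3 0.2 0 255;0 0.2 1.7 -0.3 0.2 0 255"
}}

```text
time_s: 55.85
eef_pos: [0.6461, 0.1181, 0.2034]
orientation: [0.755, 0.656, 0.0, -0.0]
ft_force: [-0.4, 0.6, -1.4]
opening: 0.0277
finger_force: 20.0
```

Run:
```python
from h import *
goto(slot(.105,.1375),RS)
```

```text
(array([ 0.  , -0.04,  6.59]), array([ 0.02, -0.05,  0.06]), 'q6 pred', np.float64(0.22))
(array([ 0.  , -0.04,  6.59]), array([ 8.0000e-02,  4.0000e-02, -1.7994e+02]), 'q6 pred', np.float64(-2.93))
```

Call:
{"method": "jog_arm", "body": {
  "deltas": "0 -0.1 1 0 0 0 255;0 -0.1 2 0 0 0 255;0 -0.1 3 0 0 0 255;0 -0.1 4 0 0 0 255;0 -0.1 5 0 0 0 255;0 -0.1 5.8 0 0 0 255;0 -0.1 6.3 0 0 0 255;0 -0.1 6.5 0 0 0 255"
}}

```text
time_s: 56.65
eef_pos: [0.6461, 0.1183, 0.1392]
orientation: [0.755, 0.656, 0.001, 0.0]
ft_force: [0.3, 0.2, -1.0]
opening: 0.028
finger_force: 20.0
```

Call:
{"method": "jog_arm", "body": {
  "deltas": "0 0 0 0 0 0 255;0 0 0.1 0 0 0 255;0 0 0.1 0 0 0 255"
}}

```text
time_s: 56.95
eef_pos: [0.6466, 0.1183, 0.1393]
orientation: [0.755, 0.656, 0.002, 0.001]
ft_force: [-0.2, 0.2, -0.9]
opening: 0.0277
finger_force: 20.0
```

Call:
{"method": "jog_arm", "body": {
  "deltas": "0 0 0.1 0 0 0 255;0 0 0.2 0 0 0 255;0 0 0.2 0 0 0 90;0 0 0.2 0 0 0 90;0 0 0.2 0 0 0 90;0 0 0.2 0 0 0 90;0 0 -4 0 0 0 90;0 0 -9 0 0 0 90"
}}

```text
time_s: 57.75
eef_pos: [0.6443, 0.118, 0.2272]
orientation: [0.755, 0.656, -0.001, -0.001]
ft_force: [1.2, -0.2, 0.8]
opening: 0.061
finger_force: 0.0
```

Call:
{"method": "jog_arm", "body": {
  "deltas": "0 0 -4 0 0 0 90;2 -5 -4 0 0 0 90;6 -10 -4 0 0 0 90;10 -15 -4 0 0 0 90;14 -20 -4 0 0 0 90;18 -20 -4 0 0 0 90;18 -20 -4 0 0 0 90;18 -20 -4 0 0 0 90"
}}

```text
time_s: 58.55
eef_pos: [0.4711, 0.3274, 0.2687]
orientation: [0.753, 0.658, 0.002, 0.0]
ft_force: [-1.4, -0.5, -0.6]
opening: 0.061
finger_force: 0.0
```

Run:
```python
from h import *
save('side','s8',(230,140,490,400),2.3);viewer.read_camera('top')
for c in('side','top'):print([(round(d['score'],2),np.round(d['point'],4)) for t in('hook_a','paddle','foot','knob_grip') for d in viewer.landmark_of(c,t)[:5]])
```

```text
[(0.87, array([ 0.6158, -0.0903,  0.135 ])), (0.74, array([0.6366, 0.0479, 0.1335])), (0.7, array([0.6498, 0.1151, 0.1334])), (0.65, array([ 0.6303, -0.0243,  0.1317])), (0.85, array([ 0.4901, -0.3414,  0.003 ])), (0.78, array([6.594e-01, 4.641e-01, 2.000e-04])), (0.66, array([ 0.3734,  0.422 , -0.0028])), (0.61, array([ 0.4835,  0.0402, -0.0013])), (0.26, array([ 0.6266, -0.0195,  0.1859])), (0.6, array([0.4847, 0.0343, 0.1126]))]
[(0.82, array([0.6384, 0.0467, 0.1325])), (0.63, array([ 0.6273, -0.0214,  0.134 ])), (0.62, array([ 0.6167, -0.0913,  0.1342])), (0.57, array([0.6452, 0.1194, 0.1362])), (0.26, array([ 0.3626, -0.0035,  0.0013])), (0.77, array([ 0.4875, -0.3447,  0.0075])), (0.65, array([ 0.6558,  0.463 , -0.0016])), (0.21, array([ 0.3674,  0.419 , -0.0041])), (0.41, array([0.4824, 0.0344, 0.1083]))]
```

View pics/s8.png

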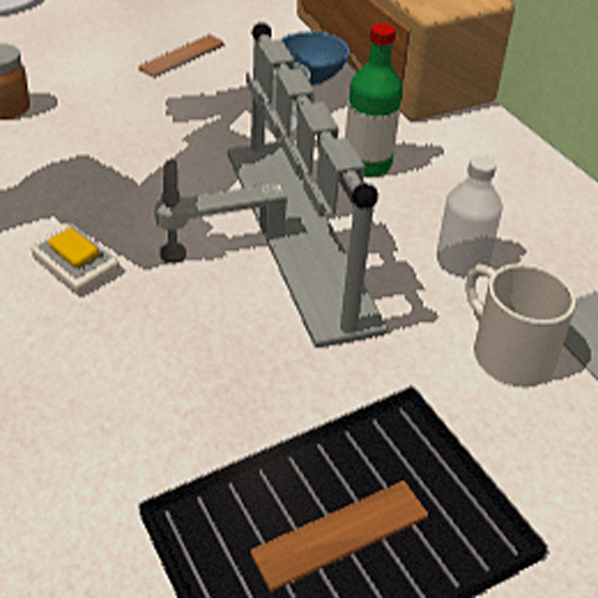

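The picture shows four hooks astride the rail, at crop pixels (270,65) to (340,160). The strip is flat in the tray at (340,535) and the foot is down at (172,253). The bystanders are where they were, and the arm is clear.

```bash
python3 -c "
from rig import hand_in; print(hand_in())"
```

```text
the job is handed in; nothing more can be done
None
```

The job is handed in: the bamboo strip lies flat in the tray, the foot is screwed down to about 8.1 rad (just past first touch at 8.0, about 2 N by calculation), and then all four hooks were hung astride the rail; the hand-in returned no verdict.

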